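# Clamp the limestone plaques in the bench jig

### The job

The jig's jaw is nearly shut: fit the square-bored T-handle fully home on the spindle and turn it anticlockwise until the jaw is fully open. Stand every limestone plaque upright in the jig, side by side between jaw and fence with their flat faces to them, each set down gently, then turn the handle, fully home, clockwise until the jaw holds them all tight against the fence. Finally lift the handle off and stand it upright back in its wooden tray; do not knock over the mallet or the pot.

Things in the scene. Friction and masses are not known exactly. Their poses are not given: they have to be found in the camera images.
- jig: green clamping jig fixed to the bench, placed and turned anew each time. Origin on the bench, x from jaw to fence, y along the fence, z up. Steel bed, top at z = 12 mm. Fence face at x = +50 mm, cheeks' inner faces at y = -143 and +143 mm. Four plaques fit in a row, e.g. at y = -105, -35, 35, 105 mm. Fence, cheeks and jaw all reach up to z = 44 mm
- jaw_face (a point): middle of the top edge of the face of the moving jaw, a steel bar 270 mm long (y) and 20 mm thick, top at z = 44 mm; the face is 80 mm from the fence when fully open. Beyond the bar, away from the fence, is the 82 x 140 mm screw housing, top at z = 45 mm, with the spindle at x = -105, y = 0 in the jig's frame
- jaw (a joint): travel of the jaw bar towards the fence in m, 0 = fully open (80 mm between jaw and fence); driven by the spindle, 24 mm per rad. The plaques are clamped at about 0.030
- spindle (a joint): angle of the spindle in rad, grows as it is turned clockwise seen from above, which closes the jaw. 0 is its stop with the jaw fully open, it starts at 0.75 to 1.1, the plaques are gripped tight at about 1.25, the other stop is at 1.34; it resists with 0.25 Nm turning freely, up to about 0.8 Nm as it pushes and clamps the plaques, and stays where it is left
- spindle_tip (a point): top of the upright steel spindle, on its axis: an 18 mm square shaft whose x and y axes are square to its flats and turn with it. The tip stands 28 mm above the round steel collar (3 mm thick, 54 mm across) on which the handle rests when fully home; the top 6 mm taper to 12 mm
- handle_grip (a point): middle of the bar of the loose steel T-handle (0.4 kg), 62 mm above its foot. Bar 100 mm long (x), 18 wide (y), 22 high. Under it a 16 mm round neck, then a 46 mm square hub 38 mm high with a 20 mm square bore 34 mm deep, open below, sides parallel to the bar's x and y. Fully home on the spindle it is 34 mm above the spindle's tip. It starts standing in the tray
- tray: fixed wooden tray for the T-handle, 130 x 130 mm outside, rim 20 mm high and 6 mm thick, floor 6 mm thick; origin at the centre of its underside on the bench, z up
- stone1_mid (a point): an arch-topped limestone plaque (all alike), 50 mm thick (x), 60 mm wide (y), 75 mm tall: a block 45 mm high under a half-round top of radius 30 mm about its x axis; about 0.5 kg; a faint ring on both flat faces. This point is its centre, 37.5 mm above its foot; z is up. It starts standing on the bench (some of the four may be absent)
- stone2_mid (a point): an arch-topped limestone plaque (all alike), 50 mm thick (x), 60 mm wide (y), 75 mm tall: a block 45 mm high under a half-round top of radius 30 mm about its x axis; about 0.5 kg; a faint ring on both flat faces. This point is its centre, 37.5 mm above its foot; z is up. It starts standing on the bench (some of the four may be absent)
- stone3_mid (a point): an arch-topped limestone plaque (all alike), 50 mm thick (x), 60 mm wide (y), 75 mm tall: a block 45 mm high under a half-round top of radius 30 mm about its x axis; about 0.5 kg; a faint ring on both flat faces. This point is its centre, 37.5 mm above its foot; z is up. It starts standing on the bench (some of the four may be absent)
- stone4_mid (a point): an arch-topped limestone plaque (all alike), 50 mm thick (x), 60 mm wide (y), 75 mm tall: a block 45 mm high under a half-round top of radius 30 mm about its x axis; about 0.5 kg; a faint ring on both flat faces. This point is its centre, 37.5 mm above its foot; z is up. It starts standing on the bench (some of the four may be absent)
- mallet: turned wooden mallet standing on its head, 90 mm across, 220 mm tall; origin at its foot; not to be knocked over
- pot: white ceramic pot, 84 mm across, 100 mm tall; origin at its foot; not to be knocked over
Mind the look-alikes: they are no part of the job. There is more than one size of the part that bears handle_grip; the job needs the middle-sized.

How it is judged:
By the outcome, as a careful person would: the job done as asked, in the order asked, and still so for the second after the job is handed in, with the robot touching nothing.
Of stone1, stone2, stone3, stone4 only 2 to 4 are there at a start; the rules pass over those that are not, and their reading is None.
At some moment in a run one of stone1, stone2, stone3, stone4 may be knocked a few centimetres aside while the robot is not near it.
It also fails if it takes over 210 s, if anything falls off the work surface, if the arm or the gripper's body presses on something with over 40 N, if the wrist force passes 120 N, or if a joint passes its speed limit or range.

### The arm

A 6-joint arm with a two-finger parallel gripper is mounted at the origin on the work surface. World frame = base frame: x ahead of the robot, y to its left, z up, the work surface at z = 0. Lengths are in mm, angles in rad, forces in N, time in s.
With the tool pointing down it reaches from about 400 to 925 mm from the base axis. Payload 12.5 kg.
Tool frame: the origin (TCP) lies between the finger pads; the fingertips stand 25 mm ahead of it and the grasp point (between the pads) lies 6 mm ahead of it; z points along the fingers, y is the line along which they close (so a half turn about z gives the same grasp; the last joint's range is limited). The gripper opens to 95 mm and grips with 3 to 60 N. Pads are 20 mm wide; open, the fingers measure 119 mm over their backs; the gripper's body (75 mm by 180 mm) begins 59 mm behind the grasp point.
Start: joints at [1.012, 0.491, 1.559, -0, 1.092, -0.106], TCP at [273.414, 562.04, 239.661] pointing down, gripper open.
Joint ranges: [-3.1, 3.1], [-0.84, 2.19], [0.05, 2.79], [-1.13, 4.28], [0.06, 2.93], [-2.69, 2.69]. Speed limits (rad/s): [2.22, 2.22, 2.79, 3.14, 3.14, 3.14].

### API

Orientations are given as [roll, pitch, yaw] about the fixed x, y, z axes, in that order (R = Rz(yaw) Ry(pitch) Rx(roll)).
In Python, from cell import state, read_camera, job_done, cut_out gives the robot as it stands. The module is installed in compiled form; this text tells all that it offers.
- The arm moves only by the tool jog_arm, never from a script. Its argument "motion" is a list of rows, each a list of 2 entries, a list of its own where there are three numbers: the shift along the tool's x, y, z in mm, then the turn about the tool's z in rad. A call has 1 to 5 rows; each row is the pose to reach, as a shift and turn from the pose commanded when the call began, along the tool's axes at that moment; what a row does not reach only later rows make up. A row lasts 1/10 s, in which the tool goes at most 50 mm and 8.59 degrees, less where a joint would pass 70% of its speed; a pose out of reach is approached as far as the arm can. A call with a gripper value outside its range is refused whole. "grip" is the closure, from 0 (fully open) to 1 (shut), set as the call begins (left out, the last holds). The fingers move at their own pace and stop on an object; the grip force is fixed at half the most. Time passes only in rows, so rows that repeat a pose let the fingers close. It gives the time, the measured TCP pose, the force, the opening and the grip force at its end, in the units of the state.
- state(): the state, without advancing time (a new reading comes with each control period).
- read_camera(name): name is "scene" or "top"; returns a dict with "img" (420x560x3 uint8, blue, green, red), "vertical_fov" (degrees; the focal length in pixels is half the picture's height over the tangent of half this angle, whatever the lens; pixels are square), "cx", "cy" (the principal point, pixels), "extrinsics" (4x4, takes a point from camera to world coordinates). Camera axes: x right, y up, looking along -z (the intrinsics and any distortion apply to the point x, -y, -z); pixel columns grow to the right and rows downward; lengths in mm; the calibration is good to about 2 mm. A picture is of the moment at which its call begins. There is no depth.
- job_done(): hands the job in; it is judged then, once.
Trained networks look in a picture, given as the dict that the camera call returned (one of the last four; its "shot" number tells which), for a name from the list of things; names that differ only in an ending like _2 or _b are one class to them, and where a whole thing is asked for, a point or a joint stands for the part that bears it (a point fixed in the world has none). Each returns a list of dicts, best first, with "p" (0 to 1); they miss things now and then, are a little off and sometimes report something else, mostly with a low value. They report only what shows in the picture. A call takes as long as a camera call. They do not tell look-alikes from the thing itself.
- cut_out(name, picture): "region" (420x560 bool, what is visible of it) and "box" ([left, top, right, bottom] in pixels, round what is visible of it).
The state is a dict: "t": time; "joints": joint angles; "qvel": joint speeds; "tau": joint torques, N m; "eef_pos": TCP position; "tcp_rot": TCP orientation; "ft_force": force on the tool from outside, world axes, zero at the start; "moment": the same for the moment, N m; "opening": opening from 0.0 (shut) to 1.0 (fully open); "grip_force": force on a finger pad.
Only numpy, scipy, OpenCV 4.12 (cv2) and the standard library are available. Lean on these libraries where they do the work, as an engineer would, in place of code of your own. Each camera call takes 0.05 s, during which the arm holds its last target. There are 200 camera calls.

## Working session

There is one attempt and no reset: what is moved stays moved. The work goes in short steps, Python scripts to look and compute and a tool call to move; the robot and the scene stay as the last step left them, time stands still between calls to the robot, and variables do not carry over. Pictures are saved under pics/ and viewed, at most 14 in all, crops included, and the job is handed in when it is done.

Besides the shell and the picture viewer there is one more tool, called after "Emit:" by a JSON object that holds its "fn" and its "kwargs", one argument or row to a line. jog_arm: Moves the arm, as the interface text tells. Its arguments: {"type":"object","properties":{"motion":{"type":"array"},"grip":{"type":"number"}},"required":["motion"]}

```bash
mkdir -p pics; cat > h.py <<'E'
import numpy as np, cv2
from cell import state, read_camera, job_done, cut_out
from scipy.spatial.transform import Rotation as R
def f(c): return 210/np.tan(np.radians(c["vertical_fov"])/2)
def proj(c,P):
    E=np.array(c["extrinsics"]);p=(np.atleast_2d(P)-E[:3,3])@E[:3,:3]
    return np.c_[c["cx"]+f(c)*p[:,0]/-p[:,2], c["cy"]-f(c)*p[:,1]/-p[:,2]]
def back(c,uv,z):
    E=np.array(c["extrinsics"]);uv=np.atleast_2d(uv).astype(float)
    d=np.c_[(uv[:,0]-c["cx"])/f(c),-(uv[:,1]-c["cy"])/f(c),-np.ones(len(uv))]@E[:3,:3].T
    return E[:3,3]+d*((z-E[2,3])/d[:,2])[:,None]
E
python3 - <<'E'
from h import *
for n in("scene","top"):
    c=read_camera(n);cv2.imwrite(f"pics/{n}0.png",c["img"])
    print(n,{k:np.round(v,3).tolist() for k,v in c.items() if k!="img"})
    for k in("jig","spindle_tip","handle_grip","tray","stone1_mid","mallet","pot"):
        for d in cut_out(k,c):
            b=d["box"];m=d["region"];print(k,round(d["p"],2),np.round(b).tolist(),int(m.sum()))
print(state())
E
```

```text
scene {'vertical_fov': 57.721, 'cx': 280.437, 'cy': 211.64, 'extrinsics': [[0.175, -0.554, 0.814, 1370.597], [0.984, 0.117, -0.133, -178.066], [-0.022, 0.824, 0.565, 670.018], [0.0, 0.0, 0.0, 1.0]], 'shot': 1}
jig 0.67 [240.0, 207.0, 374.0, 285.0] 7377
spindle_tip 0.68 [288.0, 211.0, 307.0, 222.0] 198
handle_grip 0.96 [140.0, 201.0, 168.0, 232.0] 630
handle_grip 0.75 [96.0, 214.0, 125.0, 236.0] 335
tray 0.96 [140.0, 209.0, 191.0, 245.0] 1053
tray 0.66 [250.0, 225.0, 353.0, 256.0] 1500
stone1_mid 0.79 [380.0, 176.0, 405.0, 208.0] 546
mallet 0.59 [401.0, 190.0, 443.0, 276.0] 1931
pot 0.92 [442.0, 199.0, 483.0, 250.0] 1358
top {'vertical_fov': 45.748, 'cx': 278.254, 'cy': 214.021, 'extrinsics': [[-0.007, 0.997, -0.076, 356.72], [-1.0, -0.006, 0.01, -35.309], [0.01, 0.076, 0.997, 1676.861], [0.0, 0.0, 0.0, 1.0]], 'shot': 2}
jig 0.61 [209.0, 146.0, 308.0, 227.0] 6561
spindle_tip 0.76 [253.0, 199.0, 271.0, 214.0] 208
spindle_tip 0.7 [162.0, 175.0, 184.0, 194.0] 344
spindle_tip 0.27 [117.0, 148.0, 144.0, 176.0] 654
handle_grip 0.84 [368.0, 226.0, 394.0, 251.0] 362
handle_grip 0.65 [387.0, 2
[... 208 characters left out ...]
t 0.58 [111.0, 146.0, 146.0, 176.0] 670
{'t': 0.8, 'joints': array([ 1.01242577e+00,  4.90881947e-01,  1.55889864e+00,  1.65489816e-06,
        1.09166939e+00, -1.05618356e-01]), 'qvel': array([-0.00162565, -0.00011244, -0.00265044,  0.0001745 ,  0.00049914,
       -0.00065333]), 'tau': array([ 2.30910322e-03, -6.12412620e+01, -2.58420664e+01,  6.93824538e-02,
        4.43690002e-02, -3.25954807e-05]), 'eef_pos': array([273.40288053, 562.05342594, 239.6726342 ]), 'tcp_rot': array([3.14145061e+00, 1.35811618e-05, 2.68883969e+00]), 'ft_force': array([0.51596999, 0.02025605, 0.89370715]), 'moment': array([ 0.07968134, -0.05448566,  0.01425189]), 'grip_force': 0.0, 'opening': 0.9991840234516126}
```

```bash
python3 - <<'E'
import cv2
a=cv2.imread("pics/scene0.png");cv2.imwrite("pics/s1.png",cv2.resize(a[130:330,80:500],(800,381),interpolation=cv2.INTER_CUBIC))
a=cv2.imread("pics/top0.png");cv2.imwrite("pics/t1.png",cv2.resize(a[100:340,90:450],(800,533),interpolation=cv2.INTER_CUBIC))
E
```

```text
(no output)
```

View pics/s1.png

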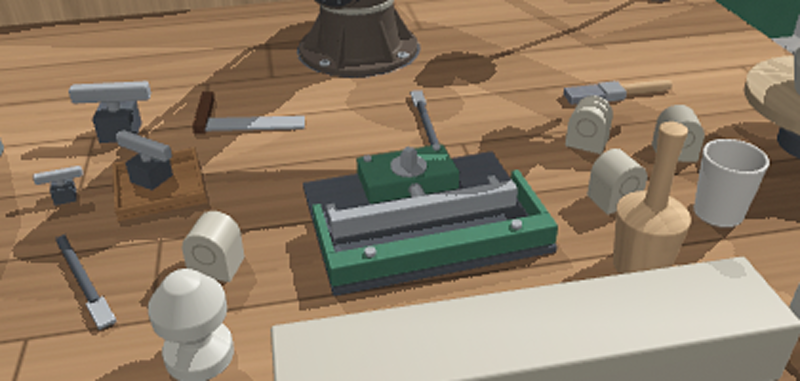

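View pics/t1.png

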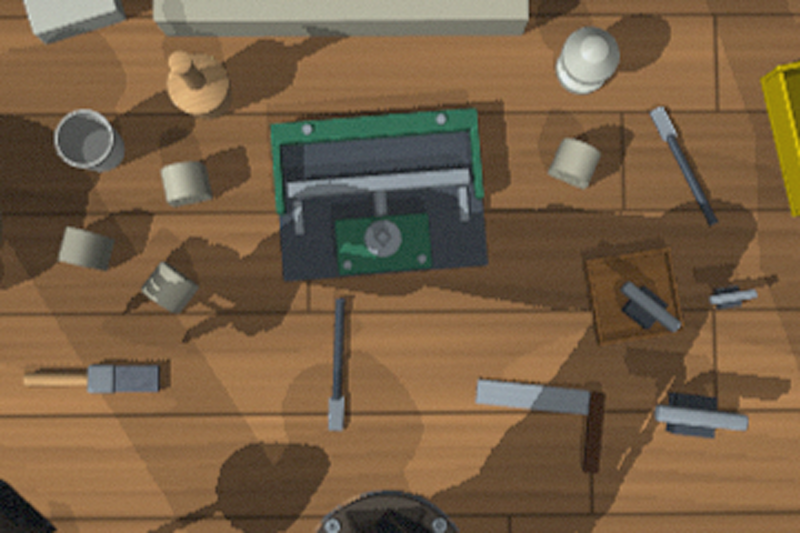

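View pics/top0.png

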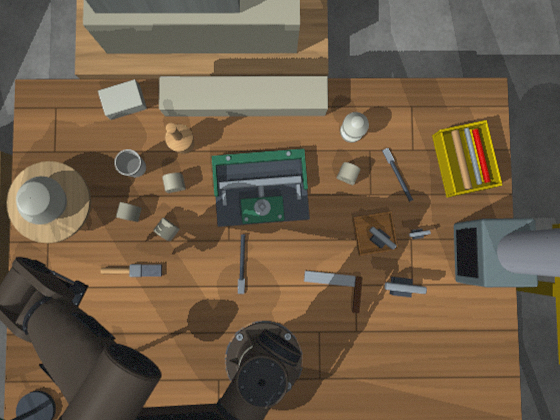

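```bash
python3 - <<'E'
import cv2, numpy as np
t=cv2.imread("pics/top0.png");s=cv2.imread("pics/scene0.png")
r=lambda a,k:cv2.resize(a,None,fx=k,fy=k,interpolation=cv2.INTER_CUBIC)
out=np.zeros((600,800,3),np.uint8)
A=r(t[140:235,205:315],7)[:, :770]   # 665
out=r(t[142:232,208:314],6.6);out=out[:600];print(out.shape)
cv2.imwrite("pics/c1.png",out)
out=r(s[200:292,235:380],5.5);print(out.shape);cv2.imwrite("pics/c2.png",out)
E
```

```text
(594, 700, 3)
(506, 798, 3)
```

View pics/c1.png

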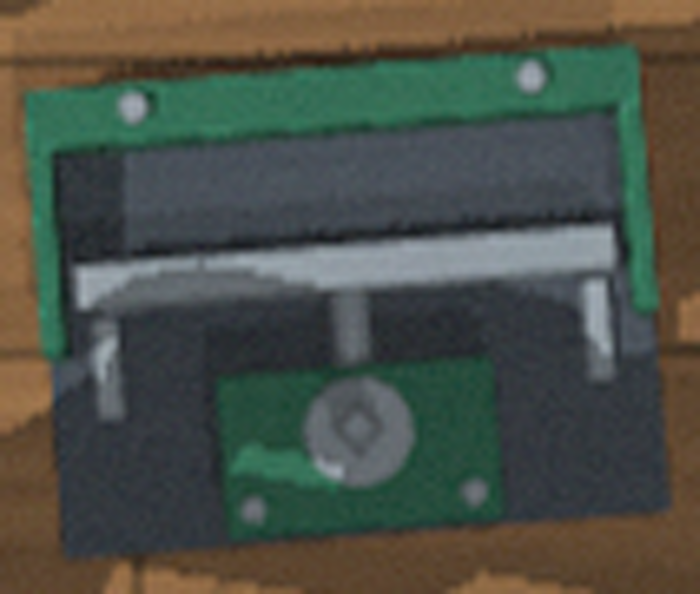

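View pics/c2.png

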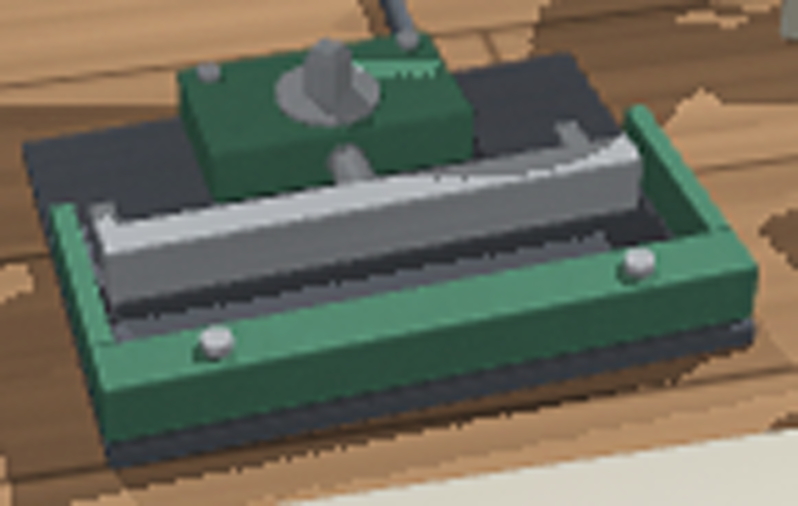

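```bash
cat > jig.py <<'E'
from h import *
from scipy.optimize import least_squares
ct=read_camera("top");cs=read_camera("scene")
T=lambda u,v:((u+.5)/6.6-.5+208,(v+.5)/6.6-.5+142)
S=lambda u,v:((u+.5)/5.5-.5+235,(v+.5)/5.5-.5+200)
# (cam,pix,(x,y,z),moving)
O=[(ct,T(52,153),(50,143,44),0),(ct,T(620,107),(50,-143,44),0),(ct,T(75,266),(0,135,44),1),(ct,T(615,226),(0,-135,44),1),
(ct,T(77,309),(-20,135,44),1),(ct,T(614,266),(-20,-135,44),1),(ct,T(359,430),(-105,0,48),0),(ct,T(357,424),(-105,0,76),0),
(cs,S(105,344),(50,-143,44),0),(cs,S(710,232),(50,143,44),0),(cs,S(107,255),(0,-135,44),1),(cs,S(640,168),(0,135,44),1),(cs,S(328,95),(-105,0,48),0),(cs,S(331,45),(-105,0,76),0)]
def res(p,o=O):
    r=[]
    for c,uv,P,m in o:
        P=np.array(P,float); P[0]+=m*p[3]
        w=R.from_euler('z',p[2]).apply(P)+[p[0],p[1],0]
        r.append(proj(c,w)[0]-uv)
    return np.array(r).ravel()
for o in(O,[a for a in O if a[0] is ct],[a for a in O if a[0] is cs]):
    q=least_squares(lambda p:res(p,o),[500,0,0,-10],x_scale=[100,100,.1,10]);print(np.round(q.x,3), "spindle",round((q.x[3]+30)/24,3))
    print(np.round(q.fun.reshape(-1,2),1).tolist())
    print("tip",R.from_euler('z',q.x[2]).apply([-105,0,0])[:2]+q.x[:2])
E
python3 jig.py
```

```text
[ 6.09708e+02  8.65400e+00  6.80000e-02 -1.08420e+01] spindle 0.798
[[-0.1, -1.1], [-0.1, -0.3], [0.0, -0.2], [-0.3, -0.1], [0.1, -0.7], [0.3, -0.1], [-0.2, 0.2], [-0.1, 0.3], [1.0, -0.5], [-0.2, 0.1], [-0.7, -0.2], [0.4, -1.4], [-0.3, -0.8], [-0.8, 0.1]]
tip [504.94816349   1.55632369]
[ 6.08893e+02  8.68700e+00  7.30000e-02 -1.09650e+01] spindle 0.793
[[-0.2, -0.6], [-0.2, -0.3], [0.1, 0.3], [-0.3, 0.0], [0.2, -0.2], [0.3, -0.1], [-0.0, 0.4], [0.1, 0.5]]
tip [504.17216519   1.03285465]
[ 6.11016e+02  8.25100e+00  5.90000e-02 -9.39400e+00] spindle 0.859
[[0.7, -0.4], [-0.2, 0.8], [-0.8, 0.2], [0.8, -0.5], [-0.0, -0.6], [-0.6, 0.3]]
tip [506.20114377   2.01761403]
```

```bash
cat >> h.py <<'E'
from scipy.optimize import minimize
def box(x,y,z0,z1): return np.array([[a,b,c] for a in(-x,x) for b in(-y,y) for c in(z0,z1)],float)
th=np.linspace(0,np.pi,15)
STONE=[np.array([[x,30*np.cos(t),45+30*np.sin(t)] for x in(-25,25) for t in th]+[[x,y,0] for x in(-25,25) for y in(-30,30)],float)]
HANDLE=[box(50,9,51,73),box(23,23,0,38),box(7,7,38,51)]
K=8
def render(c,parts,p,win,z0=0):
    u0,v0,u1,v1=win;m=np.zeros(((v1-v0)*4,(u1-u0)*4),np.uint8)
    for P in parts:
        w=R.from_euler('z',p[2]).apply(P)+[p[0],p[1],z0]
        q=(proj(c,w)-[u0-.5,v0-.5])*4
        cv2.fillConvexPoly(m,cv2.convexHull(np.round((q-.5)*16).astype(np.int32)),1,shift=4)
    return m.reshape(v1-v0,4,u1-u0,4).mean((1,3))
def fit(obs,parts,p0,z0=0):
    # obs: list of (cam,mask float,win)
    def cost(p):
        s=0
        for c,m,w in obs:
            r=render(c,parts,p,w,z0);s+=np.abs(r-m[w[1]:w[3],w[0]:w[2]]).sum()/max(r.sum(),1)
        return s/len(obs)
    best=None
    for a in np.arange(0,np.pi,np.pi/6):
        q=minimize(cost,[p0[0],p0[1],p0[2]+a],method="Nelder-Mead",options=dict(initial_simplex=np.array([[0,0,0],[15,0,0],[0,15,0],[0,0,.3]])+[p0[0],p0[1],p0[2]+a],xatol=.05,fatol=1e-4))
        if best is None or q.fun<best.fun:best=q
    return best
def win(c,p,h=75,r=75):
    q=proj(c,box(r,r,0,h)+[p[0],p[1],0]);a=np.floor(q.min(0)).astype(int);b=np.ceil(q.max(0)).astype(int)
    return [max(a[0],0),max(a[1],0),min(b[0],560),min(b[1],420)]
def stonemask(c):
    s=cv2.cvtColor(c["img"],cv2.COLOR_BGR2HSV);return (s[...,1]<100).astype(float)
E
python3 - <<'E'
from h import *
ct=read_camera("top");cs=read_camera("scene")
print([cut_out("stone1_mid",cs)[i]["box"].tolist() if hasattr(cut_out("stone1_mid",cs)[i]["box"],"tolist") else 0 for i in range(0)])
for n,uv in dict(A=(173,181),B=(128,211),C=(166,230),D=(348,172)).items():
    p=back(ct,uv,50)[0]; print(n,p[:2].round(), proj(cs,[p[0],p[1],37])[0].round(), "S top",cv2.cvtColor(ct["img"],cv2.COLOR_BGR2HSV)[uv[1],uv[0]])
H=cv2.cvtColor(ct["img"],cv2.COLOR_BGR2HSV)[...,1];G=cv2.cvtColor(cs["img"],cv2.COLOR_BGR2HSV)[...,1]
r=lambda a,k:cv2.resize(a,None,fx=k,fy=k,interpolation=cv2.INTER_NEAREST)
a=r(ct["img"][160:255,110:190],3.9);b=r(ct["img"][160:255,330:440],3.5)
c=r(cs["img"][165:245,350:430],3.5);d=r(cs["img"][190:290,80:210],2.9)
o=np.zeros((600,800,3),np.uint8)
def put(i,y,x):
    h=min(i.shape[0],600-y);w=min(i.shape[1],800-x);o[y:y+h,x:x+w]=i[:h,:w]
put(a,0,0);put(b,0,320);put(c,375,0);put(d,340,320);cv2.imwrite("pics/q1.png",o)
E
```

```text
[]
A [592. 293.] [404. 225.] S top [ 30  29 160]
B [494. 439.] [435. 200.] S top [ 30  26 126]
C [431. 314.] [387. 194.] S top [ 32  30 121]
D [ 619. -284.] [192. 259.] S top [ 30  29 184]
```

View pics/q1.png

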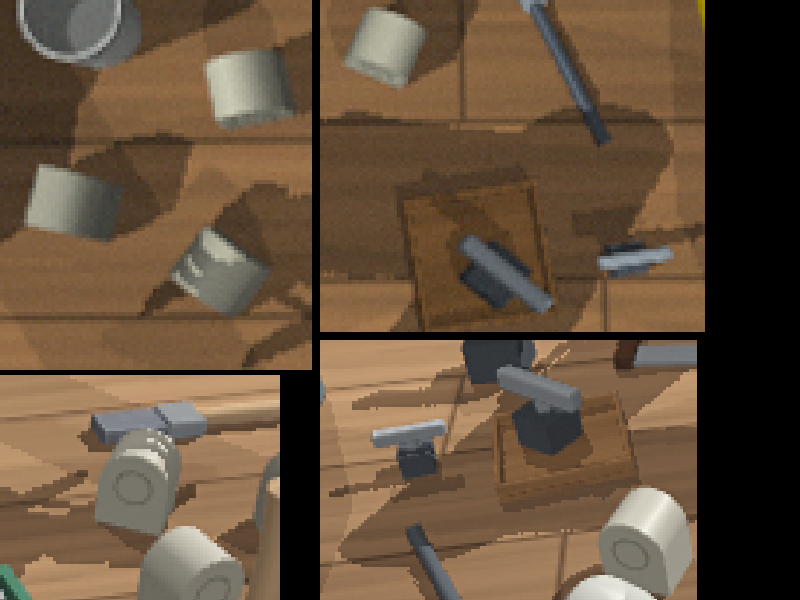

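```bash
cat > stones.py <<'E'
import sys
from h import *
def stone(c,p0,also=()):
    o=[(k,stonemask(k),win(k,p0,75,60)) for k in (c,*also)]
    q=fit(o,STONE,[p0[0],p0[1],0]);return [round(float(v),3) for v in q.x]+[round(q.fun,3)]
def handle(cs,p0,z0):
    o=[]
    for c in cs:
        h=cv2.cvtColor(c["img"],cv2.COLOR_BGR2HSV);o.append((c,(h[...,1]<90).astype(float),win(c,p0,80,60)))
    q=fit(o,HANDLE,p0,z0);return [round(float(v),3) for v in q.x]+[round(q.fun,3)]
E
python3 - <<'E'
from stones import *
ct=read_camera("top");cs=read_camera("scene")
I=dict(A=(590,293),B=(494,439),C=(431,314),D=(619,-284))
for n,p in I.items(): print(n,"top",stone(ct,p),"both",stone(ct,p,[cs]) if n in"CD" else "", "scene",stone(cs,p) if n in "CD" else "")
p=back(ct,[381,239],62)[0];print(p)
p=[p[0],p[1],0]
for k in ([ct],[cs],[ct,cs]): print("handle",handle(k,p,6))
b=[d for d in cut_out("tray",ct)][0]["region"]
yy,xx=np.nonzero(b);rc=cv2.minAreaRect(np.c_[xx,yy].astype(np.float32));print("tray",rc,back(ct,[rc[0]],20))
for k in("mallet","pot"):
  for d in cut_out(k,ct):
    q=d["box"];print(k,d["p"],back(ct,[[(q[0]+q[2])/2,(q[1]+q[3])/2]],50)[0].round())
E
```

```text
A top [589.698, 296.078, 0.212, np.float64(0.072)] both  scene 
B top [493.266, 445.084, -0.197, np.float64(0.128)] both  scene 
C top [434.946, 318.798, 2.497, np.float64(0.063)] both [435.026, 318.904, 2.473, np.float64(0.456)] scene [435.685, 318.278, 2.43, np.float64(0.841)]
D top [617.921, -286.905, 2.717, np.float64(0.06)] both [617.566, -286.502, 2.733, np.float64(0.331)] scene [617.439, -285.415, 2.725, np.float64(0.59)]
[ 396.65131909 -385.39945447   62.        ]
handle [400.888, -388.313, 0.89, np.float64(0.078)]
handle [400.795, -387.508, 0.855, np.float64(0.556)]
handle [400.596, -388.166, 0.875, np.float64(0.32)]
tray ((375.1081237792969, 233.64865112304688), (39.126956939697266, 39.78455352783203), 80.53767395019531) [[ 415.64650493 -375.21794597   20.        ]]
mallet 0.89 [732. 269.  50.]
pot 0.94 [655. 431.  50.]
```

```bash
cat > plan.py <<'E'
from h import *
import sys,json
def rel(a,b):
    dx,dy,dz=b[0]-a[0],b[1]-a[1],b[2]-a[2];c,s=np.cos(a[3]),np.sin(a[3])
    return [dx*c+dy*s,dx*s-dy*c,-dz,-(b[3]-a[3])]
def ab(a,r):
    c,s=np.cos(a[3]),np.sin(a[3]);return [a[0]+r[0]*c+r[1]*s,a[1]+r[0]*s-r[1]*c,a[2]-r[2],a[3]-r[3]]
def rows_to(way,start=None):
    P=[]
    cur=start
    for w in way:
        st=w[4] if len(w)>4 else 45; w=w[:4]
        d=np.array(w)-cur;n=max(1,int(np.ceil(max(np.linalg.norm(d[:3])/st,abs(d[3])/.14))))
        P+= [list(np.array(cur)+d*(i+1)/n) for i in range(n)];cur=w
    return P
def plan(way,start=None):
    if start is None:
        s=state();start=[*s["eef_pos"],s["tcp_rot"][2]]
    P=rows_to(way,start);a=list(start)
    for i in range(0,len(P),5):
        R_=[]
        for p in P[i:i+5]:
            r=rel(a,p);R_.append([[round(float(v)) if abs(v)>6 else round(float(v),1) for v in r[:3]],round(float(r[3]),2)])
        print(json.dumps(R_).replace(" ","")); a=ab(a,[*R_[-1][0],R_[-1][1]])
    print("end",np.round(a,2).tolist());return a
E
python3 -c "
from plan import *
plan([(470,250,240,2.0),(470,-150,240,1.2),(401,-388,180,.875)])"
```

```text
[[[-35,-22,-0.0],0.08],[[-70,-43,-0.1],0.15],[[-104,-65,-0.1],0.23],[[-139,-86,-0.2],0.31],[[-174,-108,-0.2],0.38]]
[[[-40,-7,-0.0],0.08],[[-81,-14,-0.1],0.16],[[-121,-22,-0.1],0.23],[[-161,-29,-0.1],0.31],[[-194,-59,-0.1],0.4]]
[[[-42,-14,-0.0],0.09],[[-84,-29,-0.0],0.18],[[-126,-44,-0.0],0.26],[[-168,-59,-0.0],0.35],[[-210,-73,-0.0],0.44]]
[[[-44,4.2,-0.0],0.09],[[-88,9,-0.0],0.18],[[-133,13,-0.0],0.27],[[-173,5.9,10],0.32],[[-214,-1.5,20],0.38]]
[[[-40,8,10],0.05],[[-81,16,20],0.11],[[-121,25,30],0.16],[[-162,33,40],0.21]]
end [401.14, -388.32, 179.96, 0.88]
```

Emit:
{"fn": "jog_arm", "kwargs": {
  "motion": [
    [[-35,-22,0],0.08],
    [[-70,-43,0],0.15],
    [[-104,-65,0],0.23],
    [[-139,-86,0],0.31],
    [[-174,-108,0],0.38]
  ]
}}

```text
t: 1.75
eef_pos: [383.3, 387.5, 239.8]
tcp_rot: [3.141, 0.0, 2.306]
ft_force: [0.2, 0.5, 0.3]
opening: 0.997
grip_force: 0.0
```

Emit:
{"fn": "jog_arm", "kwargs": {
  "motion": [
    [[-40,-7,0],0.08],
    [[-81,-14,0],0.16],
    [[-121,-22,0],0.23],
    [[-161,-29,0],0.31],
    [[-194,-59,0],0.4]
  ]
}}

```text
t: 2.25
eef_pos: [471.5, 204.4, 239.6]
tcp_rot: [3.14, 0.0, 1.905]
ft_force: [0.2, -0.7, -0.1]
opening: 1.0
grip_force: 0.0
```

Emit:
{"fn": "jog_arm", "kwargs": {
  "motion": [
    [[-42,-14,0],0.09],
    [[-84,-29,0],0.18],
    [[-126,-44,0],0.26],
    [[-168,-59,0],0.35],
    [[-210,-73,0],0.44]
  ]
}}

```text
t: 2.75
eef_pos: [470.0, -18.5, 239.9]
tcp_rot: [3.141, -0.0, 1.465]
ft_force: [1.1, 0.1, -0.0]
opening: 1.002
grip_force: 0.0
```

Emit:
{"fn": "jog_arm", "kwargs": {
  "motion": [
    [[-44,4,0],0.09],
    [[-88,9,0],0.18],
    [[-133,13,0],0.27],
    [[-173,6,10],0.32],
    [[-214,-2,20],0.38]
  ]
}}

```text
t: 3.25
eef_pos: [446.1, -231.2, 219.5]
tcp_rot: [3.141, 0.0, 1.087]
ft_force: [-0.1, 0.1, -0.5]
opening: 0.995
grip_force: 0.0
```

Emit:
{"fn": "jog_arm", "kwargs": {
  "motion": [
    [[-40,8,10],0.05],
    [[-81,16,20],0.11],
    [[-121,25,30],0.16],
    [[-162,33,40],0.21]
  ]
}}

```text
t: 3.65
eef_pos: [400.0, -390.0, 179.3]
tcp_rot: [3.141, -0.0, 0.877]
ft_force: [1.0, -0.1, -0.5]
opening: 0.999
grip_force: 0.0
```

```bash
python3 -c "
from plan import *
s=state();print(s['t'],s['eef_pos'],s['tcp_rot'],s['qvel'].max())
plan([(400.7,-388,74,.875,25)])"
```

```text
3.65 [ 400.00373191 -389.96787958  179.31078809] [ 3.14118714e+00 -6.84208901e-05  8.76556708e-01] 0.3648472192546688
[[[0.4,-0.1,21],0.0],[[0.8,-0.3,42],0.0],[[1.2,-0.4,63],0.0],[[1.6,-0.6,84],0.0],[[2.0,-0.7,105],0.0]]
end [400.75, -387.98, 74.31, 0.88]
```

Emit:
{"fn": "jog_arm", "kwargs": {
  "motion": [
    [[0,0,21],0],
    [[1,0,42],0],
    [[1,0,63],0],
    [[1,0,84],0],
    [[1,0,104],0]
  ]
}}

```text
t: 4.15
eef_pos: [401.3, -387.6, 74.7]
tcp_rot: [3.142, -0.0, 0.879]
ft_force: [2.0, -0.4, 0.3]
opening: 0.999
grip_force: 0.0
```

Emit:
{"fn": "jog_arm", "kwargs": {
  "motion": [
    [[0,0,1],0],
    [[0,0,1],0],
    [[0,0,1],0],
    [[0,0,1],0],
    [[0,0,1],0]
  ],
  "grip": 1
}}

```text
t: 4.65
eef_pos: [401.5, -387.7, 75.4]
tcp_rot: [3.14, 0.0, 0.879]
ft_force: [-0.1, 0.1, 0.5]
opening: 0.635
grip_force: 0.0
```

Emit:
{"fn": "jog_arm", "kwargs": {
  "motion": [
    [[0,0,0],0],
    [[0,0,0],0],
    [[0,0,0],0],
    [[0,0,0],0],
    [[0,0,0],0]
  ]
}}

```text
t: 5.15
eef_pos: [401.3, -387.4, 74.6]
tcp_rot: [-3.141, -0.0, 0.879]
ft_force: [-1.4, 1.8, 0.7]
opening: 0.217
grip_force: 0.9
```

Emit:
{"fn": "jog_arm", "kwargs": {
  "motion": [
    [[0,0,-10],0],
    [[0,0,-25],0],
    [[0,0,-50],0],
    [[0,0,-80],0],
    [[0,0,-110],0]
  ]
}}

```text
t: 5.65
eef_pos: [401.0, -387.2, 185.9]
tcp_rot: [-3.141, -0.0, 0.879]
ft_force: [0.1, -1.3, -3.8]
opening: 0.185
grip_force: 30.0
```

```bash
python3 -c "
from plan import *
s=state();print(s['t'],s['eef_pos'],s['tcp_rot'],s['ft_force'],s['opening'],s['grip_force'])
plan([(470,-200,190,.875),(505,1.5,180,.84)])"
```

```text
5.65 [ 401.02178149 -387.16645903  185.93031303] [-3.14072133e+00 -2.66420039e-04  8.78770286e-01] [ 0.0576043  -1.34953363 -3.7552227 ] 0.18517567073142535 30.00109076499939
[[[38,-13,-0.8],0.0],[[75,-27,-1.6],0.0],[[113,-40,-2.4],0.0],[[150,-53,-3.3],0.0],[[188,-66,-4.1],0.0]]
[[[36,-21,2.0],0.01],[[71,-41,4.0],0.02],[[107,-61,6],0.02],[[142,-82,8],0.03],[[178,-102,10],0.04]]
end [505.21, 1.84, 180.03, 0.84]
```

Emit:
{"fn": "jog_arm", "kwargs": {
  "motion": [
    [[38,-13,0],0],
    [[75,-27,0],0],
    [[113,-40,0],0],
    [[150,-53,0],0],
    [[188,-66,0],0]
  ]
}}

```text
t: 6.15
eef_pos: [470.5, -199.1, 185.1]
tcp_rot: [3.142, -0.0, 0.878]
ft_force: [0.7, 0.6, -3.5]
opening: 0.189
grip_force: 30.0
```

Emit:
{"fn": "jog_arm", "kwargs": {
  "motion": [
    [[36,-21,0],0.01],
    [[71,-41,5],0.02],
    [[107,-61,10],0.02],
    [[142,-82,15],0.03],
    [[178,-102,22],0.04]
  ]
}}

```text
t: 6.65
eef_pos: [505.4, 3.2, 163.1]
tcp_rot: [3.141, -0.0, 0.838]
ft_force: [0.3, -0.5, -3.3]
opening: 0.189
grip_force: 30.0
```

Emit:
{"fn": "jog_arm", "kwargs": {
  "motion": [
    [[0,0,0],0],
    [[0,0,0],0],
    [[0,0,0],0]
  ]
}}

```text
t: 6.95
eef_pos: [505.4, 0.9, 163.0]
tcp_rot: [3.141, -0.0, 0.839]
ft_force: [-0.1, -0.5, -3.6]
opening: 0.184
grip_force: 30.0
```

```bash
python3 - <<'E'
from stones import *
s=state();print(s['t'],s['eef_pos'],s['tcp_rot'],s['ft_force'])
ct=read_camera("top");cs=read_camera("scene")
r=lambda a,k:cv2.resize(a,None,fx=k,fy=k,interpolation=cv2.INTER_CUBIC)
a=r(ct["img"][170:235,215:305],6)[:, :400];b=r(cs["img"][165:240,260:330],6)
a=r(ct["img"][175:235,225:295],5.6);o=np.zeros((460,800,3),np.uint8);o[:a.shape[0],:a.shape[1]]=a;o[:b.shape[0],395:395+b.shape[1]]=b[:460,:405]
# expected handle/spindle overlay points
e=s['eef_pos'];foot=e[2]-68
H=box(23,23,foot,foot+38);w=R.from_euler('z',s['tcp_rot'][2]).apply(H)+[e[0],e[1],0]
for uv in (proj(cs,w)-[260,165]+.5)*6-.5: cv2.circle(o,(int(uv[0])+395,int(uv[1])),3,(0,0,255),1)
for y in(48,76):
  uv=((proj(cs,[505,1.5,y])-[260,165]+.5)*6-.5)[0];cv2.circle(o,(int(uv[0])+395,int(uv[1])),3,(255,0,255),1)
cv2.imwrite("pics/i1.png",o)
E
```

```text
6.95 [505.40427999   0.92203339 162.95233451] [ 3.14137012e+00 -8.72197173e-05  8.38547619e-01] [-0.10757659 -0.54998079 -3.59346981]
```

View pics/i1.png

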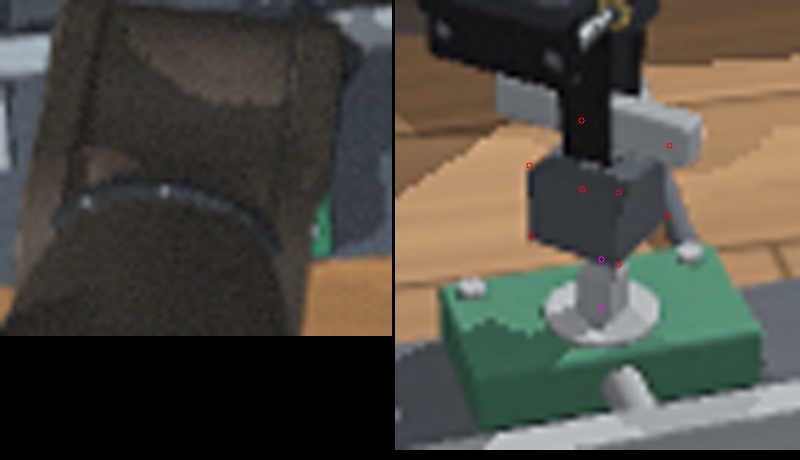

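Emit:
{"fn": "jog_arm", "kwargs": {
  "motion": [
    [[0.7,-0.6,5],0],
    [[0.7,-0.6,12],0],
    [[0.7,-0.6,17],0],
    [[0.7,-0.6,20],0],
    [[0.7,-0.6,23],0]
  ]
}}

```text
t: 7.55
eef_pos: [505.4, 2.4, 139.2]
tcp_rot: [-3.141, 0.0, 0.839]
ft_force: [-1.7, 1.6, 0.6]
opening: 0.185
grip_force: 30.0
```

Emit:
{"fn": "jog_arm", "kwargs": {
  "motion": [
    [[0,0,2],0],
    [[0,0,4],0],
    [[0,0,6],0],
    [[0,0,6],0]
  ]
}}

```text
t: 7.95
eef_pos: [505.3, 2.6, 133.4]
tcp_rot: [-3.141, 0.0, 0.839]
ft_force: [-1.1, 2.0, -4.5]
opening: 0.186
grip_force: 30.0
```

```bash
python3 -c "
from plan import *
s=state();print(s['t'],s['eef_pos'],s['tcp_rot'],s['ft_force'],s['moment'])"
```

```text
7.95 [505.27603545   2.55090398 133.37385591] [-3.14102789e+00  1.73526790e-04  8.38800164e-01] [-1.06709704  2.02344154 -4.51713506] [ 0.33963335  0.45019706 -0.00431758]
```

Emit:
{"fn": "jog_arm", "kwargs": {
  "motion": [
    [[0,0,4],0],
    [[0,0,8],0],
    [[0,0,12],0],
    [[0,0,14],0],
    [[0,0,15],0]
  ]
}}

```text
t: 8.45
eef_pos: [505.3, 2.5, 118.3]
tcp_rot: [-3.141, 0.0, 0.839]
ft_force: [-3.3, 4.1, 1.0]
opening: 0.193
grip_force: 30.0
```

Emit:
{"fn": "jog_arm", "kwargs": {
  "motion": [
    [[0,0,1],0],
    [[0,0,2],0],
    [[0,0,3],0],
    [[0,0,3],0]
  ]
}}

```text
t: 8.85
eef_pos: [505.3, 2.6, 117.5]
tcp_rot: [3.141, -0.001, 0.839]
ft_force: [-11.7, 4.9, 28.0]
opening: 0.181
grip_force: 30.0
```

```bash
python3 -c "
from plan import *
s=state();print(s['t'],s['eef_pos'],s['tcp_rot'],s['ft_force'],s['moment'],s['joints'])"
```

```text
8.85 [505.2711518    2.5989471  117.50818566] [ 3.14098413e+00 -6.07514172e-04  8.38897922e-01] [-11.72940093   4.8900361   27.98283607] [ 0.8796624   2.43064314 -0.01801386] [-1.25727478e-01  4.95214752e-01  1.97509881e+00  2.45580030e-04
  6.70432880e-01  6.05978752e-01]
```

Emit:
{"fn": "jog_arm", "kwargs": {
  "motion": [
    [[0,0,-1.5],-0.05],
    [[0,0,-1.5],-0.15],
    [[0,0,-1.5],-0.25],
    [[0,0,-1.5],-0.35],
    [[0,0,-1.5],-0.45]
  ]
}}

```text
t: 9.35
eef_pos: [504.7, 3.3, 117.7]
tcp_rot: [-3.14, -0.001, 1.292]
ft_force: [-9.5, 8.6, 12.0]
opening: 0.185
grip_force: 30.0
```

Emit:
{"fn": "jog_arm", "kwargs": {
  "motion": [
    [[0,0,0],-0.08],
    [[0,0,0],-0.16],
    [[0,0,0],-0.24],
    [[0,0,0],-0.28],
    [[0,0,0],-0.28]
  ]
}}

```text
t: 9.85
eef_pos: [504.1, 3.2, 117.7]
tcp_rot: [-3.139, -0.001, 1.57]
ft_force: [-11.0, 10.3, 13.0]
opening: 0.184
grip_force: 30.0
```

```bash
python3 -c "
from plan import *
s=state();print(s['t'],s['eef_pos'],s['tcp_rot'],s['ft_force'],s['moment'])"
```

```text
9.85 [504.14897536   3.24706818 117.68885449] [-3.13907723e+00 -1.31746306e-03  1.56969120e+00] [-10.95772488  10.34149128  13.04974362] [ 1.85017     2.26020177 -0.06525248]
```

Emit:
{"fn": "jog_arm", "kwargs": {
  "motion": [
    [[0.7,-0.7,0],-0.04],
    [[0.7,-0.7,0],-0.08],
    [[0.7,-0.7,0],-0.08]
  ]
}}

```text
t: 10.15
eef_pos: [503.9, 3.5, 117.7]
tcp_rot: [-3.14, -0.001, 1.65]
ft_force: [-9.6, 6.1, 10.2]
opening: 0.184
grip_force: 30.0
```

```bash
python3 -c "
from plan import *
s=state();print(s['t'],s['eef_pos'],s['tcp_rot'],s['ft_force'],s['moment'])"
```

```text
10.15 [503.86869672   3.47834113 117.6565895 ] [-3.14002818e+00 -7.31354070e-04  1.64980496e+00] [-9.61873842  6.06095422 10.17239374] [ 0.99862202  1.94277355 -0.11703817]
```

Emit:
{"fn": "jog_arm", "kwargs": {
  "motion": [
    [[0,0,0],-0.04],
    [[0,0,0],-0.08],
    [[0,0,0],-0.08]
  ]
}}

```text
t: 10.45
eef_pos: [503.8, 3.5, 117.7]
tcp_rot: [-3.14, -0.001, 1.73]
ft_force: [-9.3, 5.1, 10.4]
opening: 0.19
grip_force: 30.0
```

```bash
python3 - <<'E'
from plan import *
s=state();print(s['t'],s['eef_pos'],s['tcp_rot'],s['ft_force'],s['moment'])
cs=read_camera("scene")
a=cv2.resize(cs["img"][160:292,235:380],None,fx=4.5,fy=4.5,interpolation=cv2.INTER_CUBIC)
c,sn=np.cos(.068),np.sin(.068)
for y in(-135,135):
    w=[609.5-30*c-y*sn,8.6-30*sn+y*c,44]
    u=((proj(cs,w)-[235,160]+.5)*4.5-.5)[0].astype(int);cv2.circle(a,tuple(u),4,(0,0,255),1)
cv2.imwrite("pics/o1.png",a)
E
```

```text
10.45 [503.75232022   3.47736963 117.65499123] [-3.13982320e+00 -9.57794517e-04  1.72969777e+00] [-9.31384167  5.13955178 10.44243773] [ 1.00679419  2.06812865 -0.04258156]
```

View pics/o1.png

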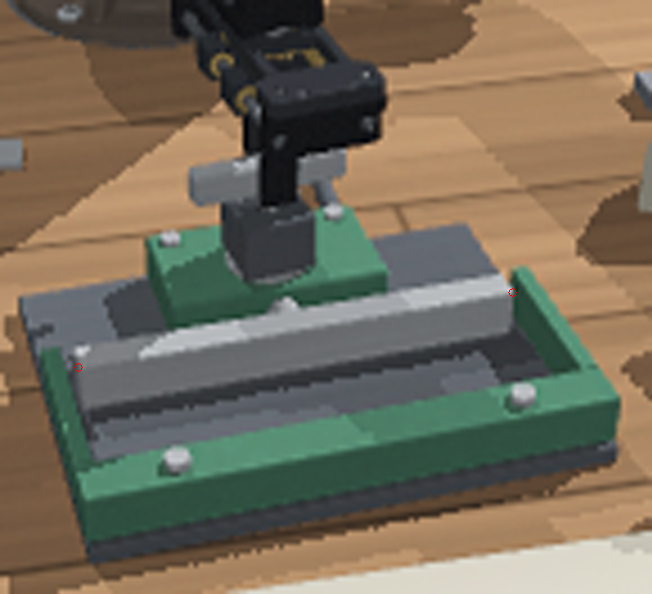

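Emit:
{"fn": "jog_arm", "kwargs": {
  "motion": [
    [[0,0,0],-0.03],
    [[0,0,0],-0.05],
    [[0,0,0],-0.05]
  ]
}}

```text
t: 10.8
eef_pos: [503.5, 3.6, 117.6]
tcp_rot: [-3.139, -0.001, 1.778]
ft_force: [-11.0, 5.7, 11.0]
opening: 0.19
grip_force: 30.1
```

```bash
python3 -c "
from plan import *
s=state();print(s['tcp_rot'],s['ft_force'],s['moment'],s['opening'])"
```

```text
[-3.13948873e+00 -1.41504577e-03  1.77848425e+00] [-11.01075311   5.66556192  11.03185317] [ 1.03897556  2.14293261 -0.46264594] 0.18997521044462864
```

Emit:
{"fn": "jog_arm", "kwargs": {
  "motion": [
    [[0,0,0],-0.03],
    [[0,0,0],-0.05],
    [[0,0,0],-0.05]
  ]
}}

```text
t: 11.1
eef_pos: [503.4, 3.6, 117.7]
tcp_rot: [-3.139, -0.002, 1.828]
ft_force: [-11.9, 6.0, 12.0]
opening: 0.189
grip_force: 30.5
```

```bash
python3 - <<'E'
from plan import *
s=state();print(s['tcp_rot'],s['ft_force'],s['moment'],s['opening'])
cs=read_camera("scene")
a=cv2.resize(cs["img"][190:292,235:380],None,fx=5.5,fy=5.5,interpolation=cv2.INTER_CUBIC)
c,sn=np.cos(.068),np.sin(.068)
for y in(-135,135):
    w=[609.5-30*c-y*sn,8.6-30*sn+y*c,44]
    u=((proj(cs,w)-[235,190]+.5)*5.5-.5)[0].astype(int);cv2.circle(a,tuple(u),4,(0,0,255),1)
cv2.imwrite("pics/o2.png",a)
E
```

```text
[-3.13939770e+00 -1.79019774e-03  1.82760987e+00] [-11.91915039   6.01089028  11.95865356] [ 1.08950853  2.27244849 -0.84276245] 0.18904148710443414
```

Emit:
{"fn": "jog_arm", "kwargs": {
  "motion": [
    [[0,0,-0.5],0.04],
    [[0,0,-1],0.06],
    [[0,0,-1],0.06]
  ]
}}

```text
t: 11.45
eef_pos: [503.4, 3.5, 117.8]
tcp_rot: [-3.139, -0.001, 1.768]
ft_force: [-7.9, 4.9, 0.0]
opening: 0.189
grip_force: 30.0
```

Emit:
{"fn": "jog_arm", "kwargs": {
  "motion": [
    [[0,0,0],0],
    [[0,0,0],0],
    [[0,0,0],0],
    [[0,0,0],0],
    [[0,0,0],0]
  ],
  "grip": 0
}}

```text
t: 11.95
eef_pos: [505.0, 3.0, 118.2]
tcp_rot: [3.141, 0.0, 1.769]
ft_force: [-0.3, 0.9, 0.1]
opening: 0.554
grip_force: 0.0
```

Emit:
{"fn": "jog_arm", "kwargs": {
  "motion": [
    [[0,0,-10],0],
    [[0,0,-30],0],
    [[0,0,-60],0],
    [[0,0,-80],0]
  ]
}}

```text
t: 12.35
eef_pos: [505.1, 3.1, 200.4]
tcp_rot: [3.14, 0.0, 1.769]
ft_force: [0.3, -0.2, -0.8]
opening: 0.889
grip_force: 0.0
```

```bash
python3 - <<'E'
from stones import *
from plan import *
s=state();print(s['t'],s['eef_pos'],s['tcp_rot'][2],s['opening'])
ct=read_camera("top");cs=read_camera("scene")
I=dict(A=(590,296),B=(493,445),C=(435,319),D=(618,-287))
for n,p in I.items(): print(n,stone(ct,p))
print(handle([cs],(504.5,2,1.75),48))
a=cv2.resize(cs["img"][190:292,235:380],None,fx=5.5,fy=5.5,interpolation=cv2.INTER_CUBIC)
c,sn=np.cos(.068),np.sin(.068)
for y in(-135,135):
    w=[609.5-30*c-y*sn,8.6-30*sn+y*c,44]
    u=((proj(cs,w)-[235,190]+.5)*5.5-.5)[0].astype(int);cv2.circle(a,tuple(u),4,(0,0,255),1)
cv2.imwrite("pics/o3.png",a)
plan([(470,200,190,1.3),(435,319,150,.9)])
E
```

```text
12.35 [505.08078309   3.09805018 200.43671067] 1.7688188248963024 0.8890270490508242
A [589.705, 296.036, 3.351, np.float64(0.071)]
B [493.298, 445.026, -0.2, np.float64(0.104)]
C [435.113, 318.888, 2.476, np.float64(0.061)]
D [617.739, -287.36, -0.424, np.float64(0.071)]
[511.116, 0.6, 4.804, np.float64(1.481)]
[[[40,0.7,2.2],0.09],[[80,1.5,4.5],0.19],[[120,2.2,7],0.28],[[160,2.9,9],0.38],[[200,3.6,11],0.47]]
[[[35,-22,13],0.13],[[70,-44,27],0.27],[[105,-66,40],0.4]]
end [434.61, 318.71, 150.16, 0.9]
```

View pics/o3.png

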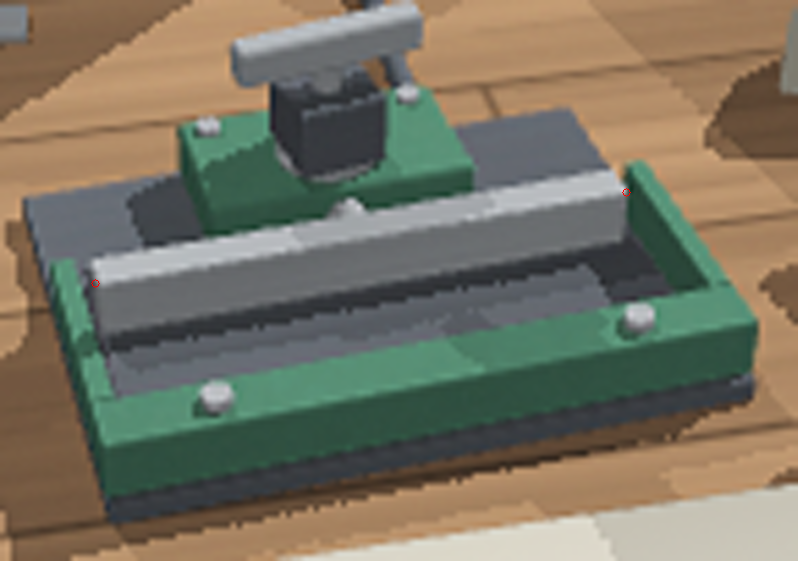

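Emit:
{"fn": "jog_arm", "kwargs": {
  "motion": [
    [[40,1,2],0.09],
    [[80,1,4],0.19],
    [[120,2,7],0.28],
    [[160,3,9],0.38],
    [[200,4,11],0.47]
  ],
  "grip": 0
}}

```text
t: 12.95
eef_pos: [468.7, 201.4, 186.7]
tcp_rot: [-3.141, 0.0, 1.295]
ft_force: [0.8, -1.0, -0.2]
opening: 0.999
grip_force: 0.0
```

Emit:
{"fn": "jog_arm", "kwargs": {
  "motion": [
    [[35,-22,13],0.13],
    [[70,-44,27],0.27],
    [[105,-66,40],0.4],
    [[105,-66,40],0.4]
  ]
}}

```text
t: 13.35
eef_pos: [431.9, 322.0, 145.2]
tcp_rot: [-3.14, 0.002, 0.897]
ft_force: [-0.0, -0.7, 0.2]
opening: 1.002
grip_force: 0.0
```

Emit:
{"fn": "jog_arm", "kwargs": {
  "motion": [
    [[0,0,20],0],
    [[0,0,40],0],
    [[0,0,60],0],
    [[0,0,78],0],
    [[0,0,88],0]
  ]
}}

```text
t: 13.85
eef_pos: [433.8, 318.1, 57.8]
tcp_rot: [-3.141, 0.002, 0.9]
ft_force: [0.3, 0.3, 0.4]
opening: 1.001
grip_force: 0.0
```

Emit:
{"fn": "jog_arm", "kwargs": {
  "motion": [
    [[0,0,0],0],
    [[0,0,0],0],
    [[0,0,0],0],
    [[0,0,0],0],
    [[0,0,0],0]
  ],
  "grip": 1
}}

```text
t: 14.35
eef_pos: [434.2, 319.0, 59.7]
tcp_rot: [3.141, -0.001, 0.899]
ft_force: [0.4, -0.1, 0.2]
opening: 0.635
grip_force: 0.0
```

Emit:
{"fn": "jog_arm", "kwargs": {
  "motion": [
    [[0,0,0],0],
    [[0,0,0],0],
    [[0,0,0],0],
    [[0,0,0],0]
  ]
}}

```text
t: 14.75
eef_pos: [434.0, 319.0, 59.4]
tcp_rot: [3.142, -0.0, 0.899]
ft_force: [-1.4, -0.1, 5.4]
opening: 0.526
grip_force: 29.8
```

```bash
cat > jigp.py <<'E'
import numpy as np
J=(609.5,8.6,.068)
def jp(x,y): c,s=np.cos(J[2]),np.sin(J[2]);return J[0]+x*c-y*s,J[1]+x*s+y*c
E
python3 - <<'E'
from plan import *
from jigp import *
s=state();print(s['t'],s['eef_pos'],s['tcp_rot'][2],s['opening'],s['grip_force'],s['ft_force'])
x,y=jp(19,105);print(x,y)
e=s['eef_pos'];plan([(e[0],e[1],170,s['tcp_rot'][2],40),(x,y,160,1.639,40)])
E
```

```text
14.75 [434.02380892 319.02323387  59.41993793] 0.898835719782308 0.5261546740611879 29.82987731695175 [-1.37551815 -0.05818734  5.4137426 ]
621.3215902122621 114.6483380579505
[[[0.0,0.0,-37],-0.0],[[0.0,0.0,-74],-0.0],[[0.0,0.0,-111],-0.0],[[-6,39,-109],-0.11],[[-12,78,-108],-0.21]]
[[[-15,37,1.7],-0.11],[[-29,74,3.1],-0.21],[[-43,111,4.6],-0.32],[[-57,148,6.0],-0.42],[[-71,185,7],-0.53]]
end [621.56, 115.06, 160.42, 1.64]
```

Emit:
{"fn": "jog_arm", "kwargs": {
  "motion": [
    [[0,0,-20],0],
    [[0,0,-60],0],
    [[0,0,-100],0],
    [[-6,39,-109],-0.11],
    [[-12,78,-108],-0.21]
  ]
}}

```text
t: 15.25
eef_pos: [488.2, 260.9, 168.9]
tcp_rot: [3.14, -0.002, 1.116]
ft_force: [-0.2, 0.7, -5.1]
opening: 0.526
grip_force: 29.8
```

Emit:
{"fn": "jog_arm", "kwargs": {
  "motion": [
    [[-15,37,2],-0.11],
    [[-29,74,3],-0.21],
    [[-43,111,5],-0.32],
    [[-57,148,6],-0.42],
    [[-71,185,7],-0.53]
  ]
}}

```text
t: 15.75
eef_pos: [622.0, 113.4, 159.2]
tcp_rot: [-3.14, -0.0, 1.643]
ft_force: [0.3, 0.3, -5.3]
opening: 0.528
grip_force: 29.8
```

Emit:
{"fn": "jog_arm", "kwargs": {
  "motion": [
    [[0,0,0],0],
    [[0,0,0],0],
    [[0,0,20],0],
    [[0,0,40],0],
    [[0,0,50],0]
  ]
}}

```text
t: 16.25
eef_pos: [620.0, 115.8, 108.4]
tcp_rot: [-3.139, -0.0, 1.639]
ft_force: [-1.6, 1.2, -5.1]
opening: 0.531
grip_force: 29.8
```

```bash
python3 - <<'E'
from plan import *
from jigp import *
s=state();print(s['t'],s['eef_pos'],s['tcp_rot'][2],s['opening'],s['grip_force'],s['ft_force'])
x,y=jp(19,105);plan([(x,y,77,1.639,12),(x,y,71,1.639,2)])
E
```

```text
16.25 [620.005422   115.78204126 108.36625666] 1.6392226181421865 0.5310344719422713 29.838923513889313 [-1.55550552  1.17198895 -5.12786182]
[[[-0.4,0.4,10],0.0],[[-0.8,0.8,21],0.0],[[-1.2,1.2,31],0.0],[[-1.2,1.2,33],0.0],[[-1.2,1.2,35],0.0]]
[[[-0.0,0.0,2.4],0.0]]
end [621.28, 114.67, 70.97, 1.64]
```

Emit:
{"fn": "jog_arm", "kwargs": {
  "motion": [
    [[0,0,10],0],
    [[-1,1,20],0],
    [[-1,1,30],0],
    [[-1,1,32],0],
    [[-1,1,34],0]
  ]
}}

```text
t: 16.75
eef_pos: [622.7, 114.0, 76.1]
tcp_rot: [3.142, -0.0, 1.639]
ft_force: [0.5, 0.4, -5.2]
opening: 0.526
grip_force: 29.8
```

Emit:
{"fn": "jog_arm", "kwargs": {
  "motion": [
    [[0,0,1],0],
    [[0,0,2],0],
    [[0,0,3],0],
    [[0,0,3],0]
  ]
}}

```text
t: 17.15
eef_pos: [622.6, 114.0, 73.2]
tcp_rot: [3.141, -0.0, 1.639]
ft_force: [0.5, -0.3, -5.5]
opening: 0.527
grip_force: 29.8
```

```bash
python3 -c "
from plan import *
s=state();print(s['t'],s['eef_pos'],s['tcp_rot'],s['ft_force'],s['moment'])"
```

```text
17.15 [622.62121666 114.01024481  73.22917601] [ 3.14136561e+00 -9.87156387e-05  1.63881945e+00] [ 0.50453071 -0.33605805 -5.50478924] [-0.11043554  0.05679119 -0.04220106]
```

Emit:
{"fn": "jog_arm", "kwargs": {
  "motion": [
    [[0,0,0.7],0],
    [[0,0,1.4],0],
    [[0,0,2],0],
    [[0,0,2],0]
  ]
}}

```text
t: 17.55
eef_pos: [622.6, 114.0, 71.5]
tcp_rot: [3.141, -0.0, 1.639]
ft_force: [-1.5, -0.8, 0.5]
opening: 0.525
grip_force: 29.8
```

Emit:
{"fn": "jog_arm", "kwargs": {
  "motion": [
    [[0,0,0.5],0],
    [[0,0,0.5],0]
  ]
}}

```text
t: 17.75
eef_pos: [622.6, 114.0, 71.4]
tcp_rot: [3.141, -0.0, 1.639]
ft_force: [-3.3, -0.2, 6.7]
opening: 0.531
grip_force: 29.8
```

Emit:
{"fn": "jog_arm", "kwargs": {
  "motion": [
    [[0,0,0],0],
    [[0,0,0],0],
    [[0,0,0],0],
    [[0,0,0],0]
  ],
  "grip": 0
}}

```text
t: 18.15
eef_pos: [622.7, 114.0, 70.6]
tcp_rot: [3.141, -0.0, 1.639]
ft_force: [-0.6, -0.1, -0.2]
opening: 0.803
grip_force: 0.0
```

Emit:
{"fn": "jog_arm", "kwargs": {
  "motion": [
    [[0,0,-10],0],
    [[0,0,-30],0],
    [[0,0,-60],0],
    [[0,0,-90],0],
    [[0,0,-90],0]
  ]
}}

```text
t: 18.65
eef_pos: [624.2, 114.2, 165.3]
tcp_rot: [3.135, -0.0, 1.639]
ft_force: [0.3, 0.1, 1.0]
opening: 1.001
grip_force: 0.0
```

```bash
cat > nxt.py <<'E'
import sys
from stones import *
from plan import *
from jigp import *
I=dict(A=(590,296),B=(493,445),C=(435,319),D=(618,-287))
s=state();e=s['eef_pos'];print(s['t'],e,s['tcp_rot'][2],s['opening'],s['ft_force'])
ct=read_camera("top")
def look(p): return stone(ct,p)
for n in sys.argv[1]: print(n,look(I[n]))
cs=read_camera("scene");o=np.hstack([ct["img"][140:260,100:380],cs["img"][160:280,130:480][:, :350]])
cv2.imwrite(sys.argv[3],o)
n=sys.argv[2];q=look(I[n]);ya=(q[2]+np.pi/2)%np.pi
plan([(e[0]*.5+q[0]*.5,e[1]*.5+q[1]*.5,max(e[2],150),(ya+s['tcp_rot'][2])/2,40),(q[0],q[1],150,ya,40),(q[0],q[1],150,ya),(q[0],q[1],60,ya,20)])
E
python3 nxt.py ABD A pics/n1.png
```

```text
18.65 [624.15379803 114.17978847 165.34399327] 1.6388593346018845 1.0012895810373428 [0.33549238 0.12045134 0.98286047]
A [589.678, 296.098, 0.211, np.float64(0.631)]
B [493.367, 445.017, 2.948, np.float64(0.11)]
D [617.991, -286.834, 2.722, np.float64(0.067)]
[[[31,-3.2,-1.3],-0.02],[[61,-6,-2.5],-0.05],[[92,-10,-3.8],-0.07],[[123,-13,1.4],-0.1],[[153,-17,6],-0.12]]
[[[31,0.2,5.6],-0.02],[[31,0.2,5.6],-0.02],[[31,0.2,24],-0.02],[[31,0.2,42],-0.02],[[31,0.2,60],-0.02]]
[[[0.1,-0.0,18],-0.0],[[0.1,-0.0,36],-0.0]]
end [589.7, 296.1, 59.58, 1.78]
```

Emit:
{"fn": "jog_arm", "kwargs": {
  "motion": [
    [[31,-3,0],-0.02],
    [[61,-6,0],-0.05],
    [[92,-10,0],-0.07],
    [[123,-13,3],-0.1],
    [[153,-17,6],-0.12]
  ]
}}

```text
t: 19.25
eef_pos: [594.5, 266.6, 153.4]
tcp_rot: [-3.14, 0.0, 1.76]
ft_force: [0.7, -0.1, 1.3]
opening: 1.0
grip_force: 0.0
```

Emit:
{"fn": "jog_arm", "kwargs": {
  "motion": [
    [[31,0,6],-0.02],
    [[31,0,6],-0.02],
    [[31,0,24],-0.02],
    [[31,0,42],-0.02],
    [[31,0,60],-0.02]
  ]
}}

```text
t: 19.75
eef_pos: [589.2, 295.1, 93.3]
tcp_rot: [-3.14, 0.0, 1.778]
ft_force: [0.4, 0.3, -0.7]
opening: 1.0
grip_force: 0.0
```

Emit:
{"fn": "jog_arm", "kwargs": {
  "motion": [
    [[0,0,18],0],
    [[0,0,36],0],
    [[0,0,36],0]
  ]
}}

```text
t: 20.05
eef_pos: [588.2, 294.6, 55.8]
tcp_rot: [-3.137, 0.001, 1.778]
ft_force: [-0.7, -0.5, -0.2]
opening: 1.002
grip_force: 0.0
```

Emit:
{"fn": "jog_arm", "kwargs": {
  "motion": [
    [[0,0,0],0],
    [[0,0,0],0],
    [[0,0,0],0],
    [[0,0,0],0],
    [[0,0,0],0]
  ],
  "grip": 1
}}

```text
t: 20.55
eef_pos: [589.6, 296.0, 59.1]
tcp_rot: [3.141, -0.0, 1.779]
ft_force: [-0.1, -0.1, 0.0]
opening: 0.636
grip_force: 0.0
```

Emit:
{"fn": "jog_arm", "kwargs": {
  "motion": [
    [[0,0,0],0],
    [[0,0,0],0],
    [[0,0,0],0],
    [[0,0,0],0]
  ]
}}

```text
t: 20.95
eef_pos: [588.8, 295.9, 58.8]
tcp_rot: [-3.14, 0.0, 1.779]
ft_force: [-4.6, -1.3, 5.7]
opening: 0.523
grip_force: 30.0
```

```bash
cat > put.py <<'E'
import sys
from plan import *
from jigp import *
s=state();e=s['eef_pos'];g=s['tcp_rot'][2];print(s['t'],e,g,s['opening'],s['grip_force'],s['ft_force'])
x,y=jp(19,float(sys.argv[1]));h=float(sys.argv[2])
w=[(e[0],e[1],e[2]+20,g,20),(e[0],e[1],h,g,40)]+[tuple(map(float,a.split(","))) for a in sys.argv[3:]]
plan(w+[(x,y,h,1.639,40),(x,y,h,1.639),(x,y,e[2]+30,1.639,20),(x,y,e[2]+16,1.639,10)])
E
python3 put.py 35 165
```

```text
20.95 [588.83385501 295.86415281  58.82844336] 1.7788608266770072 0.5231794292637318 30.000906586647034 [-4.55392944 -1.31854652  5.68648691]
[[[0.0,0.0,-10],-0.0],[[0.0,0.0,-20],-0.0],[[0.0,0.0,-49],-0.0],[[0.0,0.0,-77],-0.0],[[0.0,0.0,-106],-0.0]]
[[[-36,-2.2,-0.2],0.02],[[-72,-4.4,-0.2],0.04],[[-109,-7,-0.2],0.06],[[-145,-9,-0.2],0.08],[[-181,-11,-0.2],0.1]]
[[[-36,1.4,0.0],0.02],[[-72,2.8,0.0],0.04],[[-72,2.8,0.0],0.04],[[-72,2.8,19],0.04],[[-72,2.8,38],0.04]]
[[[-0.4,0.0,19],-0.0],[[-0.4,0.0,38],-0.0],[[-0.4,0.0,45],-0.0],[[-0.4,0.0,52],-0.0]]
end [626.04, 44.82, 75.03, 1.64]
```

Emit:
{"fn": "jog_arm", "kwargs": {
  "motion": [
    [[0,0,-10],0],
    [[0,0,-20],0],
    [[0,0,-50],0],
    [[0,0,-80],0],
    [[0,0,-107],0]
  ]
}}

```text
t: 21.45
eef_pos: [589.6, 296.0, 167.6]
tcp_rot: [3.141, -0.0, 1.779]
ft_force: [0.8, -0.6, -6.5]
opening: 0.524
grip_force: 30.0
```

Emit:
{"fn": "jog_arm", "kwargs": {
  "motion": [
    [[-36,-2,0],0.02],
    [[-72,-4,0],0.04],
    [[-109,-7,0],0.06],
    [[-145,-9,0],0.08],
    [[-181,-11,0],0.1]
  ]
}}

```text
t: 21.95
eef_pos: [616.3, 115.1, 166.3]
tcp_rot: [3.141, 0.0, 1.678]
ft_force: [1.0, -0.2, -4.5]
opening: 0.526
grip_force: 30.0
```

Emit:
{"fn": "jog_arm", "kwargs": {
  "motion": [
    [[-36,1,0],0.02],
    [[-72,3,0],0.04],
    [[-72,3,0],0.04],
    [[-72,3,10],0.04],
    [[-72,3,30],0.04]
  ]
}}

```text
t: 22.45
eef_pos: [627.3, 46.0, 136.3]
tcp_rot: [3.139, 0.0, 1.639]
ft_force: [-0.1, 0.3, -6.0]
opening: 0.52
grip_force: 30.0
```

Emit:
{"fn": "jog_arm", "kwargs": {
  "motion": [
    [[0,0,20],0],
    [[0,0,40],0],
    [[0,0,48],0],
    [[0,0,54],0],
    [[0,0,54],0]
  ]
}}

```text
t: 22.95
eef_pos: [626.7, 45.9, 81.3]
tcp_rot: [-3.141, -0.0, 1.639]
ft_force: [-0.4, -0.0, -5.8]
opening: 0.523
grip_force: 30.0
```

```bash
cat > low.py <<'E'
import sys
from plan import *
from jigp import *
s=state();print(s['t'],s['eef_pos'],s['tcp_rot'],s['ft_force'])
x,y=jp(19,float(sys.argv[1]));plan([(x,y,float(sys.argv[2]),1.639,1.2)])
E
python3 low.py 35 70.8
```

```text
22.95 [626.68743439  45.87989717  81.27539681] [-3.14108029e+00 -1.75927407e-04  1.63948191e+00] [-3.90375857e-01 -1.80099471e-03 -5.76577021e+00]
[[[-0.1,-0.1,1.2],0.0],[[-0.2,-0.2,2.3],0.0],[[-0.3,-0.2,3.5],0.0],[[-0.5,-0.3,4.7],0.0],[[-0.6,-0.4,5.8],0.0]]
[[[-0.1,-0.1,1.2],0.0],[[-0.2,-0.1,2.3],0.0],[[-0.3,-0.2,3.5],0.0],[[-0.4,-0.3,4.7],0.0]]
end [626.06, 44.83, 70.78, 1.64]
```

Emit:
{"fn": "jog_arm", "kwargs": {
  "motion": [
    [[-0.5,0,2],0],
    [[-1,0,4],0],
    [[-1,0,6],0],
    [[-1,0,7],0],
    [[-1,0,8],0]
  ]
}}

```text
t: 23.45
eef_pos: [626.9, 44.3, 73.7]
tcp_rot: [3.141, -0.0, 1.639]
ft_force: [-0.1, -0.0, -5.8]
opening: 0.525
grip_force: 30.0
```

Emit:
{"fn": "jog_arm", "kwargs": {
  "motion": [
    [[0,0,0.7],0],
    [[0,0,1.4],0],
    [[0,0,2],0],
    [[0,0,2.3],0],
    [[0,0,2.3],0]
  ]
}}

```text
t: 23.95
eef_pos: [626.9, 44.3, 71.3]
tcp_rot: [3.142, -0.0, 1.639]
ft_force: [-0.5, 0.2, -4.4]
opening: 0.524
grip_force: 30.0
```

Emit:
{"fn": "jog_arm", "kwargs": {
  "motion": [
    [[0,0,0.4],0],
    [[0,0,0.7],0],
    [[0,0,0.7],0]
  ]
}}

```text
t: 24.25
eef_pos: [626.9, 44.3, 70.8]
tcp_rot: [3.141, -0.0, 1.639]
ft_force: [-0.8, 0.2, -2.5]
opening: 0.525
grip_force: 30.0
```

Emit:
{"fn": "jog_arm", "kwargs": {
  "motion": [
    [[0,0,0],0],
    [[0,0,0],0],
    [[0,0,0],0],
    [[0,0,0],0]
  ],
  "grip": 0
}}

```text
t: 24.65
eef_pos: [627.0, 44.3, 70.8]
tcp_rot: [3.141, -0.0, 1.639]
ft_force: [-0.3, 0.5, -0.1]
opening: 0.803
grip_force: 0.0
```

Emit:
{"fn": "jog_arm", "kwargs": {
  "motion": [
    [[0,0,-10],0],
    [[0,0,-30],0],
    [[0,0,-60],0],
    [[0,0,-90],0],
    [[0,0,-90],0]
  ]
}}

```text
t: 25.15
eef_pos: [628.4, 44.3, 165.4]
tcp_rot: [3.135, 0.001, 1.639]
ft_force: [0.9, 0.7, -0.7]
opening: 1.0
grip_force: 0.0
```

```bash
python3 nxt.py BD B pics/n2.png
```

```text
25.15 [628.43359162  44.31727235 165.35093999] 1.638872746713822 1.0002976915776727 [ 0.86542973  0.67046021 -0.71318979]
B [493.321, 445.002, 2.948, np.float64(0.102)]
D [617.985, -286.855, 2.721, np.float64(0.066)]
[[[34,-9,-0.6],0.02],[[68,-17,-1.2],0.04],[[102,-26,-1.9],0.07],[[136,-35,-2.5],0.09],[[170,-44,-3.1],0.11]]
[[[33,-12,-0.6],0.02],[[66,-25,1.9],0.04],[[99,-37,4.5],0.06],[[132,-50,7],0.09],[[165,-63,10],0.11]]
[[[31,-16,2.2],0.02],[[62,-32,4.7],0.04],[[62,-32,4.7],0.04],[[62,-32,23],0.04],[[62,-32,41],0.04]]
[[[0.5,-0.0,18],0.0],[[0.5,-0.0,36],0.0],[[0.5,-0.0,54],0.0]]
end [493.35, 445.04, 59.72, 1.38]
```

View pics/n2.png

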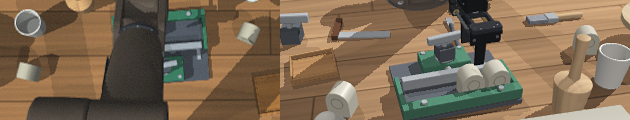

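Emit:
{"fn": "jog_arm", "kwargs": {
  "motion": [
    [[34,-9,0],0.02],
    [[68,-17,0],0.04],
    [[102,-26,0],0.07],
    [[136,-35,0],0.09],
    [[170,-44,0],0.11]
  ]
}}

```text
t: 25.75
eef_pos: [570.4, 212.0, 159.5]
tcp_rot: [-3.14, 0.001, 1.528]
ft_force: [0.4, 0.3, 0.1]
opening: 1.001
grip_force: 0.0
```

Emit:
{"fn": "jog_arm", "kwargs": {
  "motion": [
    [[33,-12,0],0.02],
    [[66,-25,2],0.04],
    [[99,-37,4],0.06],
    [[132,-50,6],0.09],
    [[165,-63,8],0.11]
  ]
}}

```text
t: 26.25
eef_pos: [514.4, 379.5, 151.4]
tcp_rot: [-3.14, 0.001, 1.418]
ft_force: [0.3, 0.8, 0.1]
opening: 1.001
grip_force: 0.0
```

Emit:
{"fn": "jog_arm", "kwargs": {
  "motion": [
    [[31,-16,2],0.02],
    [[62,-32,4],0.04],
    [[62,-32,4],0.04],
    [[62,-32,23],0.04],
    [[62,-32,41],0.04]
  ]
}}

```text
t: 26.75
eef_pos: [492.9, 444.1, 110.5]
tcp_rot: [-3.141, 0.001, 1.38]
ft_force: [-0.1, 0.3, -0.4]
opening: 1.001
grip_force: 0.0
```

Emit:
{"fn": "jog_arm", "kwargs": {
  "motion": [
    [[0,0,18],0],
    [[0,0,36],0],
    [[0,0,54],0],
    [[0,0,54],0]
  ]
}}

```text
t: 27.15
eef_pos: [492.2, 442.9, 54.6]
tcp_rot: [-3.138, 0.004, 1.378]
ft_force: [-0.2, -0.0, 0.4]
opening: 1.004
grip_force: 0.0
```

Emit:
{"fn": "jog_arm", "kwargs": {
  "motion": [
    [[0,0,0],0],
    [[0,0,0],0],
    [[0,0,0],0],
    [[0,0,0],0],
    [[0,0,0],0]
  ],
  "grip": 1
}}

```text
t: 27.65
eef_pos: [493.2, 444.7, 58.1]
tcp_rot: [3.141, -0.001, 1.379]
ft_force: [-0.6, 0.7, -0.5]
opening: 0.639
grip_force: 0.0
```

Emit:
{"fn": "jog_arm", "kwargs": {
  "motion": [
    [[0,0,0],0],
    [[0,0,0],0],
    [[0,0,0],0],
    [[0,0,0],0]
  ]
}}

```text
t: 28.05
eef_pos: [492.6, 444.6, 57.9]
tcp_rot: [-3.141, 0.0, 1.379]
ft_force: [-4.9, -0.0, 6.0]
opening: 0.53
grip_force: 29.6
```

```bash
python3 put.py -35 170
```

```text
28.05 [492.60975297 444.55574496  57.92743063] 1.378920789044534 0.5301789552019717 29.631160497665405 [-4.92163734 -0.00718568  6.0363745 ]
[[[0.0,0.0,-20],-0.0],[[0.0,0.0,-51],-0.0],[[0.0,0.0,-81],-0.0],[[0.0,0.0,-112],-0.0],[[-33,17,-112],-0.02]]
[[[-34,17,-0.1],-0.02],[[-68,34,-0.1],-0.04],[[-102,50,-0.1],-0.06],[[-136,67,-0.1],-0.08],[[-169,84,-0.1],-0.1]]
[[[-36,13,0.0],-0.02],[[-71,26,0.0],-0.04],[[-106,39,0.0],-0.06],[[-141,52,0.0],-0.08],[[-177,66,0.0],-0.1]]
[[[-36,9,0.0],-0.02],[[-72,19,0.0],-0.04],[[-72,19,0.0],-0.04],[[-72,19,16],-0.04],[[-72,19,33],-0.04]]
[[[-0.3,-0.2,16],-0.0],[[-0.3,-0.2,33],-0.0],[[-0.3,-0.2,49],-0.0],[[-0.3,-0.2,56],-0.0],[[-0.3,-0.2,63],-0.0]]
end [630.82, -24.99, 74.03, 1.64]
```

Emit:
{"fn": "jog_arm", "kwargs": {
  "motion": [
    [[0,0,-10],0],
    [[0,0,-40],0],
    [[0,0,-80],0],
    [[0,0,-112],0],
    [[-33,17,-112],-0.02]
  ]
}}

```text
t: 28.55
eef_pos: [504.3, 412.2, 174.5]
tcp_rot: [3.136, -0.007, 1.402]
ft_force: [1.9, -1.1, -4.9]
opening: 0.53
grip_force: 29.6
```

Emit:
{"fn": "jog_arm", "kwargs": {
  "motion": [
    [[-34,17,0],-0.02],
    [[-68,34,0],-0.04],
    [[-102,50,0],-0.06],
    [[-136,67,0],-0.08],
    [[-169,84,0],-0.1]
  ]
}}

```text
t: 29.05
eef_pos: [557.7, 226.3, 169.8]
tcp_rot: [3.141, 0.0, 1.5]
ft_force: [0.9, 0.4, -5.1]
opening: 0.529
grip_force: 29.6
```

Emit:
{"fn": "jog_arm", "kwargs": {
  "motion": [
    [[-36,13,0],-0.02],
    [[-71,26,0],-0.04],
    [[-106,39,0],-0.06],
    [[-141,52,0],-0.08],
    [[-177,66,0],-0.1]
  ]
}}

```text
t: 29.55
eef_pos: [610.7, 45.1, 169.8]
tcp_rot: [3.141, 0.0, 1.6]
ft_force: [0.7, -0.0, -4.8]
opening: 0.529
grip_force: 29.6
```

Emit:
{"fn": "jog_arm", "kwargs": {
  "motion": [
    [[-36,9,0],-0.02],
    [[-72,19,0],-0.04],
    [[-72,19,0],-0.04],
    [[-72,19,10],-0.04],
    [[-72,19,30],-0.04]
  ]
}}

```text
t: 30.05
eef_pos: [631.7, -24.2, 140.0]
tcp_rot: [3.139, 0.0, 1.639]
ft_force: [-0.5, -0.0, -5.5]
opening: 0.532
grip_force: 29.6
```

Emit:
{"fn": "jog_arm", "kwargs": {
  "motion": [
    [[0,0,16],0],
    [[0,0,33],0],
    [[0,0,49],0],
    [[0,0,58],0],
    [[0,0,58],0]
  ]
}}

```text
t: 30.55
eef_pos: [630.7, -23.8, 80.1]
tcp_rot: [-3.139, -0.001, 1.64]
ft_force: [-0.4, 0.7, -6.0]
opening: 0.527
grip_force: 29.6
```

```bash
python3 low.py -35 70
```

```text
30.55 [630.67173577 -23.76745771  80.14837324] [-3.13903280e+00 -6.48800458e-04  1.63967644e+00] [-0.44089898  0.73559585 -5.99954938]
[[[-0.1,0.0,1.1],0.0],[[-0.3,0.0,2.3],0.0],[[-0.4,0.0,3.4],0.0],[[-0.6,0.0,4.5],0.0],[[-0.7,0.0,5.6],0.0]]
[[[-0.1,0.1,1.2],0.0],[[-0.3,0.1,2.3],0.0],[[-0.4,0.1,3.4],0.0],[[-0.6,0.1,4.5],0.0]]
end [630.86, -25.06, 70.05, 1.64]
```

Emit:
{"fn": "jog_arm", "kwargs": {
  "motion": [
    [[-0.7,0,2],0],
    [[-0.7,0,4],0],
    [[-0.7,0,6],0],
    [[-0.7,0,7],0],
    [[-0.7,0,8],0]
  ]
}}

```text
t: 31.05
eef_pos: [631.6, -25.4, 73.8]
tcp_rot: [3.141, 0.0, 1.639]
ft_force: [-0.1, 0.1, -3.8]
opening: 0.53
grip_force: 29.6
```

Emit:
{"fn": "jog_arm", "kwargs": {
  "motion": [
    [[0,0,0.6],0],
    [[0,0,1.2],0],
    [[0,0,1.8],0],
    [[0,0,2.2],0],
    [[0,0,2.2],0]
  ]
}}

```text
t: 31.55
eef_pos: [631.5, -25.4, 71.4]
tcp_rot: [-3.142, -0.0, 1.639]
ft_force: [0.7, -0.1, -4.9]
opening: 0.532
grip_force: 29.6
```

Emit:
{"fn": "jog_arm", "kwargs": {
  "motion": [
    [[0,0,0.5],0],
    [[0,0,1],0],
    [[0,0,1.3],0],
    [[0,0,1.3],0]
  ]
}}

```text
t: 31.95
eef_pos: [631.5, -25.4, 70.1]
tcp_rot: [3.142, -0.0, 1.639]
ft_force: [0.5, -0.4, -4.6]
opening: 0.531
grip_force: 29.6
```

Emit:
{"fn": "jog_arm", "kwargs": {
  "motion": [
    [[0,0,0.4],0],
    [[0,0,0.4],0]
  ]
}}

```text
t: 32.15
eef_pos: [631.6, -25.4, 69.9]
tcp_rot: [3.141, -0.0, 1.639]
ft_force: [-0.9, 0.6, -3.0]
opening: 0.524
grip_force: 29.6
```

Emit:
{"fn": "jog_arm", "kwargs": {
  "motion": [
    [[0,0,0],0],
    [[0,0,0],0],
    [[0,0,0],0],
    [[0,0,0],0]
  ],
  "grip": 0
}}

```text
t: 32.55
eef_pos: [631.7, -25.4, 69.9]
tcp_rot: [3.141, 0.0, 1.639]
ft_force: [-0.2, -0.5, 0.9]
opening: 0.813
grip_force: 0.0
```

Emit:
{"fn": "jog_arm", "kwargs": {
  "motion": [
    [[0,0,-10],0],
    [[0,0,-30],0],
    [[0,0,-60],0],
    [[0,0,-90],0],
    [[0,0,-90],0]
  ]
}}

```text
t: 33.05
eef_pos: [633.1, -25.6, 164.5]
tcp_rot: [3.135, 0.001, 1.639]
ft_force: [0.5, -0.0, 0.2]
opening: 0.999
grip_force: 0.0
```

```bash
python3 nxt.py D D pics/n3.png
```

```text
33.05 [633.0949999  -25.5563408  164.45417441] 1.6388650988945848 0.9988488213040002 [ 0.45504503 -0.01155127  0.16289847]
D [617.998, -287.699, -0.42, np.float64(0.067)]
[[[-33,-3.7,-0.9],0.06],[[-65,-7,-1.9],0.12],[[-98,-11,-2.8],0.18],[[-131,-15,-3.8],0.24],[[-163,-19,-0.1],0.3]]
[[[-32,5.6,3.6],0.07],[[-65,11,7],0.13],[[-97,17,11],0.19],[[-97,17,11],0.19],[[-97,17,29],0.19]]
[[[-0.1,0.0,18],-0.0],[[-0.1,0.0,36],-0.0],[[-0.1,0.0,54],-0.0],[[-0.1,0.0,72],-0.0]]
end [617.95, -287.72, 59.8, 1.15]
```

Emit:
{"fn": "jog_arm", "kwargs": {
  "motion": [
    [[-33,-4,0],0.06],
    [[-65,-7,0],0.12],
    [[-98,-11,0],0.18],
    [[-131,-15,0],0.24],
    [[-163,-19,0],0.3]
  ]
}}

```text
t: 33.65
eef_pos: [623.0, -190.5, 158.5]
tcp_rot: [-3.14, -0.0, 1.336]
ft_force: [0.3, 0.4, -0.7]
opening: 1.0
grip_force: 0.0
```

Emit:
{"fn": "jog_arm", "kwargs": {
  "motion": [
    [[-32,6,4],0.07],
    [[-65,11,7],0.13],
    [[-97,17,11],0.19],
    [[-97,17,11],0.19],
    [[-97,17,29],0.19]
  ]
}}

```text
t: 34.15
eef_pos: [618.0, -288.5, 131.1]
tcp_rot: [3.14, -0.0, 1.148]
ft_force: [0.6, 0.6, 1.1]
opening: 1.0
grip_force: 0.0
```

Emit:
{"fn": "jog_arm", "kwargs": {
  "motion": [
    [[0,0,18],0],
    [[0,0,36],0],
    [[0,0,54],0],
    [[0,0,71],0],
    [[0,0,71],0]
  ]
}}

```text
t: 34.65
eef_pos: [616.7, -286.2, 56.7]
tcp_rot: [-3.136, -0.001, 1.15]
ft_force: [-0.5, 0.1, -0.4]
opening: 1.001
grip_force: 0.0
```

Emit:
{"fn": "jog_arm", "kwargs": {
  "motion": [
    [[0,0,0],0],
    [[0,0,0],0],
    [[0,0,0],0],
    [[0,0,0],0],
    [[0,0,0],0]
  ],
  "grip": 1
}}

```text
t: 35.15
eef_pos: [618.0, -287.7, 60.2]
tcp_rot: [3.141, -0.0, 1.149]
ft_force: [-0.1, -0.1, 0.5]
opening: 0.637
grip_force: 0.0
```

Emit:
{"fn": "jog_arm", "kwargs": {
  "motion": [
    [[0,0,0],0],
    [[0,0,0],0],
    [[0,0,0],0],
    [[0,0,0],0]
  ]
}}

```text
t: 35.55
eef_pos: [617.3, -287.3, 59.9]
tcp_rot: [-3.14, -0.0, 1.149]
ft_force: [-5.0, 2.9, 3.6]
opening: 0.522
grip_force: 30.0
```

```bash
python3 put.py -105 150
```

```text
35.55 [ 617.3159172  -287.25983599   59.88400376] 1.1488618815614784 0.5222935807793196 30.000709891319275 [-5.01136243  2.94948145  3.61102249]
[[[0.0,0.0,-20],-0.0],[[0.0,0.0,-55],-0.0],[[0.0,0.0,-90],-0.0],[[37,-12,-90],-0.1],[[73,-25,-90],-0.2]]
[[[39,-4.7,-0.1],-0.09],[[77,-10,-0.1],-0.19],[[115,-15,-0.1],-0.29],[[115,-15,-0.1],-0.29],[[115,-15,15],-0.29]]
[[[0.0,0.5,15],-0.0],[[0.0,0.5,30],-0.0],[[0.0,0.5,45],-0.0],[[0.0,0.5,52],-0.0],[[0.0,0.5,59],-0.0]]
end [635.58, -94.91, 75.88, 1.64]
```

Emit:
{"fn": "jog_arm", "kwargs": {
  "motion": [
    [[0,0,-10],0],
    [[0,0,-50],0],
    [[0,0,-90],0],
    [[37,-12,-90],-0.1],
    [[73,-25,-90],-0.2]
  ]
}}

```text
t: 36.05
eef_pos: [625.3, -210.9, 151.3]
tcp_rot: [3.139, 0.0, 1.351]
ft_force: [0.1, 0.6, -5.1]
opening: 0.524
grip_force: 30.0
```

Emit:
{"fn": "jog_arm", "kwargs": {
  "motion": [
    [[39,-5,0],-0.09],
    [[77,-10,0],-0.19],
    [[115,-15,0],-0.29],
    [[115,-15,0],-0.29],
    [[115,-15,10],-0.29]
  ]
}}

```text
t: 36.55
eef_pos: [636.4, -94.7, 140.7]
tcp_rot: [3.139, 0.001, 1.64]
ft_force: [0.3, -0.0, -5.3]
opening: 0.526
grip_force: 30.0
```

Emit:
{"fn": "jog_arm", "kwargs": {
  "motion": [
    [[0,0,15],0],
    [[0,0,35],0],
    [[0,0,50],0],
    [[0,0,59],0],
    [[0,0,59],0]
  ]
}}

```text
t: 37.05
eef_pos: [635.0, -95.8, 78.9]
tcp_rot: [-3.139, -0.001, 1.638]
ft_force: [-0.8, -0.7, -5.0]
opening: 0.521
grip_force: 30.0
```

```bash
python3 low.py -105 71.5
```

```text
37.05 [635.01507239 -95.76682112  78.92732982] [-3.13906661e+00 -9.21796303e-04  1.63775578e+00] [-0.7505976  -0.67752609 -5.03346052]
[[[0.1,0.1,1.1],-0.0],[[0.2,0.2,2.1],-0.0],[[0.4,0.3,3.2],-0.0],[[0.5,0.4,4.2],-0.0],[[0.6,0.5,5.3],-0.0]]
[[[0.1,0.0,1.1],-0.0],[[0.3,0.1,2.1],-0.0]]
end [635.55, -94.83, 71.53, 1.64]
```

Emit:
{"fn": "jog_arm", "kwargs": {
  "motion": [
    [[0.5,0,2],0],
    [[0.5,0,4],0],
    [[0.5,0,5.5],0],
    [[0.5,0,6.5],0],
    [[0.5,0,7],0]
  ]
}}

```text
t: 37.55
eef_pos: [635.7, -94.7, 73.9]
tcp_rot: [3.141, 0.0, 1.639]
ft_force: [0.3, -0.3, -4.8]
opening: 0.528
grip_force: 30.0
```

Emit:
{"fn": "jog_arm", "kwargs": {
  "motion": [
    [[0,0,0.6],0],
    [[0,0,1.2],0],
    [[0,0,1.6],0],
    [[0,0,1.6],0]
  ]
}}

```text
t: 37.95
eef_pos: [635.6, -94.8, 72.1]
tcp_rot: [-3.142, -0.0, 1.639]
ft_force: [-0.5, 0.1, -4.9]
opening: 0.526
grip_force: 30.0
```

Emit:
{"fn": "jog_arm", "kwargs": {
  "motion": [
    [[0,0,0.3],0],
    [[0,0,0.6],0],
    [[0,0,0.6],0]
  ]
}}

```text
t: 38.25
eef_pos: [635.7, -94.8, 71.8]
tcp_rot: [3.141, -0.0, 1.639]
ft_force: [-2.1, 1.0, 0.6]
opening: 0.529
grip_force: 30.0
```

Emit:
{"fn": "jog_arm", "kwargs": {
  "motion": [
    [[0,0,0.3],0],
    [[0,0,0.3],0]
  ]
}}

```text
t: 38.45
eef_pos: [635.7, -94.8, 71.8]
tcp_rot: [3.141, 0.0, 1.639]
ft_force: [-3.3, 0.5, 5.1]
opening: 0.526
grip_force: 30.0
```

Emit:
{"fn": "jog_arm", "kwargs": {
  "motion": [
    [[0,0,0],0],
    [[0,0,0],0],
    [[0,0,0],0],
    [[0,0,0],0]
  ],
  "grip": 0
}}

```text
t: 38.85
eef_pos: [635.7, -94.8, 71.1]
tcp_rot: [3.141, -0.0, 1.639]
ft_force: [0.6, -0.3, 0.2]
opening: 0.803
grip_force: 0.0
```

Emit:
{"fn": "jog_arm", "kwargs": {
  "motion": [
    [[0,0,-10],0],
    [[0,0,-30],0],
    [[0,0,-60],0],
    [[0,0,-90],0],
    [[0,0,-90],0]
  ]
}}

```text
t: 39.35
eef_pos: [637.2, -95.1, 166.0]
tcp_rot: [3.135, 0.002, 1.639]
ft_force: [0.1, -0.2, 0.8]
opening: 1.0
grip_force: 0.0
```

```bash
python3 - <<'E'
from stones import *
from plan import *
s=state();print(s['t'],s['eef_pos'],s['tcp_rot'],s['joints'])
cs=read_camera("scene");cv2.imwrite("pics/p1.png",cv2.resize(cs["img"][160:292,225:390],None,fx=4.5,fy=4.5,interpolation=cv2.INTER_CUBIC))
E
```

```text
39.35 [637.22728733 -95.14386767 166.00880957] [3.13486577e+00 2.09413009e-03 1.63886088e+00] [-2.50722502e-01  5.91398674e-01  1.59002196e+00  1.46849598e-04
  9.53127741e-01 -3.18878720e-01]
```

View pics/p1.png

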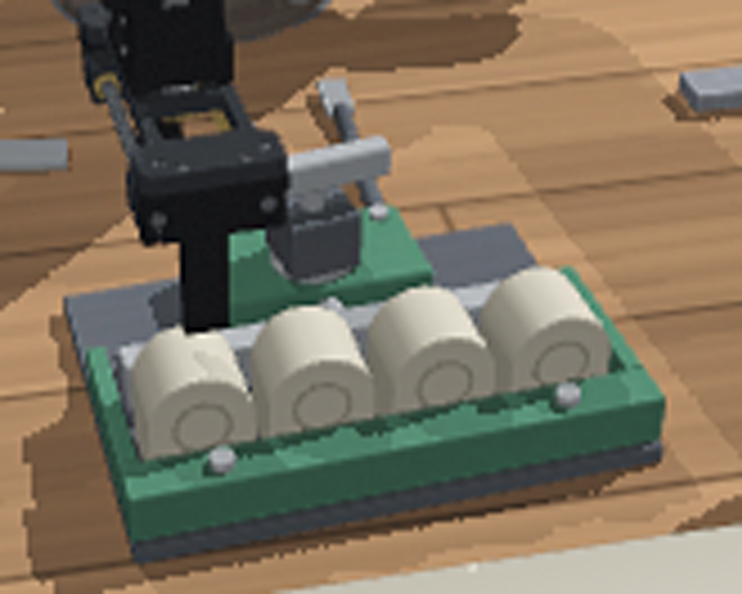

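```bash
python3 -c "
from plan import *
plan([(503.6,3.4,165,1.757,35),(503.6,3.4,165,1.757),(503.6,3.4,165,1.757),(503.6,3.4,117.5,1.757,15)])"
```

```text
[[[21,-25,-0.2],-0.02],[[43,-50,-0.5],-0.05],[[64,-75,-0.7],-0.07],[[86,-101,-1.0],-0.09],[[107,-126,-1.2],-0.12]]
[[[0.1,0.2,-0.0],0.0],[[0.1,0.2,-0.0],0.0],[[0.1,0.2,12],0.0],[[0.1,0.2,24],0.0],[[0.1,0.2,36],0.0]]
[[[0.0,0.0,11],0.0]]
end [503.59, 3.4, 117.97, 1.76]
```

Emit:
{"fn": "jog_arm", "kwargs": {
  "motion": [
    [[21,-25,0],-0.02],
    [[43,-50,0],-0.05],
    [[64,-75,0],-0.07],
    [[86,-101,0],-0.09],
    [[107,-126,0],-0.12]
  ]
}}

```text
t: 39.9
eef_pos: [501.0, 4.1, 160.6]
tcp_rot: [-3.14, -0.001, 1.759]
ft_force: [-0.3, 0.4, 0.1]
opening: 1.002
grip_force: 0.0
```

Emit:
{"fn": "jog_arm", "kwargs": {
  "motion": [
    [[0,0,0],0],
    [[0,0,0],0],
    [[0,0,0],0],
    [[0,0,0],0]
  ]
}}

```text
t: 40.3
eef_pos: [503.3, 2.9, 160.9]
tcp_rot: [-3.142, -0.0, 1.758]
ft_force: [0.2, 0.3, -0.4]
opening: 0.996
grip_force: 0.0
```

```bash
python3 -c "
from plan import *
s=state();print(s['eef_pos'],s['tcp_rot'])
plan([(503.6,3.4,117.5,1.757,12)])"
```

```text
[503.29739356   2.86257415 160.92340641] [-3.14158144e+00 -6.38384583e-05  1.75793646e+00]
[[[0.1,0.1,11],0.0],[[0.2,0.2,22],0.0],[[0.4,0.3,33],0.0],[[0.5,0.4,43],0.0]]
end [503.6, 3.43, 117.92, 1.76]
```

Emit:
{"fn": "jog_arm", "kwargs": {
  "motion": [
    [[0.5,0.3,11],0],
    [[0.5,0.3,22],0],
    [[0.5,0.3,33],0],
    [[0.5,0.3,43],0],
    [[0.5,0.3,43],0]
  ]
}}

```text
t: 40.8
eef_pos: [502.2, 3.9, 116.5]
tcp_rot: [-3.139, -0.001, 1.759]
ft_force: [0.8, -0.8, 0.9]
opening: 1.0
grip_force: 0.0
```

Emit:
{"fn": "jog_arm", "kwargs": {
  "motion": [
    [[0,0,0],0],
    [[0,0,0],0],
    [[0,0,0],0],
    [[0,0,0],0],
    [[0,0,0],0]
  ],
  "grip": 1
}}

```text
t: 41.3
eef_pos: [502.9, 3.9, 118.5]
tcp_rot: [3.141, 0.0, 1.759]
ft_force: [-0.3, -0.6, 0.3]
opening: 0.636
grip_force: 0.0
```

Emit:
{"fn": "jog_arm", "kwargs": {
  "motion": [
    [[0,0,0],0],
    [[0,0,0],0],
    [[0,0,0],0],
    [[0,0,0],0],
    [[0,0,0],0]
  ]
}}

```text
t: 41.8
eef_pos: [502.9, 3.9, 118.2]
tcp_rot: [3.142, -0.0, 1.759]
ft_force: [-0.4, 0.4, -0.4]
opening: 0.213
grip_force: 0.0
```

Emit:
{"fn": "jog_arm", "kwargs": {
  "motion": [
    [[0,0,0],0],
    [[0,0,0],0],
    [[0,0,0],0],
    [[0,0,0],0]
  ]
}}

```text
t: 42.2
eef_pos: [502.9, 4.0, 118.2]
tcp_rot: [3.142, -0.0, 1.759]
ft_force: [-0.5, 0.2, -0.5]
opening: 0.188
grip_force: 30.0
```

```bash
python3 -c "
from plan import *
s=state();print(s['eef_pos'],s['tcp_rot'],s['ft_force'],s['moment'],s['opening'])"
```

```text
[502.86529246   3.95089767 118.22473213] [ 3.14154284e+00 -8.80189607e-05  1.75876417e+00] [-0.46836294  0.17065209 -0.50954062] [-0.05460432  0.09220813 -0.06857653] 0.18822481312011544
```

Emit:
{"fn": "jog_arm", "kwargs": {
  "motion": [
    [[0,0,0.7],0.05],
    [[0,0,1],0.15],
    [[0,0,1],0.25],
    [[0,0,1],0.35],
    [[0,0,1],0.45]
  ]
}}

```text
t: 42.7
eef_pos: [503.6, 3.9, 118.2]
tcp_rot: [3.139, -0.0, 1.305]
ft_force: [0.2, 0.2, 10.5]
opening: 0.191
grip_force: 30.0
```

Emit:
{"fn": "jog_arm", "kwargs": {
  "motion": [
    [[0,0,0],0.1],
    [[0,0,0],0.2],
    [[0,0,0],0.3],
    [[0,0,0],0.4],
    [[0,0,0],0.4]
  ]
}}

```text
t: 43.2
eef_pos: [504.3, 3.6, 118.2]
tcp_rot: [3.138, -0.002, 0.906]
ft_force: [2.7, -1.1, 7.9]
opening: 0.188
grip_force: 30.0
```

```bash
python3 -c "
from plan import *
s=state();print(s['eef_pos'],s['tcp_rot'],s['ft_force'],s['moment'],s['opening'])"
```

```text
[504.26883003   3.62531548 118.20711142] [ 3.13817748e+00 -1.87772870e-03  9.05601193e-01] [ 2.7178185  -1.10933982  7.85753113] [-0.30904718 -0.23039264 -0.07966585] 0.18821595731440707
```

Emit:
{"fn": "jog_arm", "kwargs": {
  "motion": [
    [[0,0,0],0.08],
    [[0,0,0],0.16],
    [[0,0,0],0.24],
    [[0,0,0],0.3],
    [[0,0,0],0.3]
  ]
}}

```text
t: 43.7
eef_pos: [504.6, 3.3, 118.2]
tcp_rot: [3.138, -0.003, 0.607]
ft_force: [4.6, -4.8, 7.6]
opening: 0.185
grip_force: 30.0
```

```bash
python3 -c "
from plan import *
s=state();print(s['eef_pos'],s['tcp_rot'],s['ft_force'],s['moment'],s['opening'])"
```

```text
[504.62167542   3.31367463 118.22618684] [ 3.13799071 -0.00315854  0.60723764] [ 4.59789194 -4.84037068  7.57777871] [-0.90094576 -0.53021496  0.00099093] 0.1846182055388201
```

Emit:
{"fn": "jog_arm", "kwargs": {
  "motion": [
    [[0,0,0],0.07],
    [[0,0,0],0.14],
    [[0,0,0],0.2],
    [[0,0,0],0.2]
  ]
}}

```text
t: 44.1
eef_pos: [504.8, 3.0, 118.2]
tcp_rot: [3.138, -0.004, 0.408]
ft_force: [5.3, -6.7, 7.2]
opening: 0.19
grip_force: 30.0
```

```bash
python3 -c "
from plan import *
s=state();print(s['eef_pos'],s['tcp_rot'],s['ft_force'],s['moment'],s['opening'])"
```

```text
[504.80027091   3.02587402 118.23364898] [ 3.13810938 -0.00398295  0.40770378] [ 5.28995842 -6.65996236  7.23582753] [-1.36533226 -0.55609365  0.10610539] 0.18981911205286614
```

Emit:
{"fn": "jog_arm", "kwargs": {
  "motion": [
    [[0,0,0],0.05],
    [[0,0,0],0.1],
    [[0,0,0],0.1]
  ]
}}

```text
t: 44.4
eef_pos: [504.9, 2.9, 118.2]
tcp_rot: [3.138, -0.004, 0.309]
ft_force: [4.9, -8.3, 5.9]
opening: 0.185
grip_force: 30.1
```

```bash
python3 -c "
from plan import *
s=state();print(s['eef_pos'],s['tcp_rot'],s['ft_force'],s['moment'],s['opening'])"
```

```text
[504.89184959   2.91060461 118.21633759] [ 3.13816667 -0.0043556   0.30867651] [ 4.89913494 -8.25076775  5.91824085] [-1.59358574 -0.6356004   0.41009112] 0.18452760819503128
```

Emit:
{"fn": "jog_arm", "kwargs": {
  "motion": [
    [[0,0,0],0.03],
    [[0,0,0],0.05],
    [[0,0,0],0.05]
  ]
}}

```text
t: 44.7
eef_pos: [504.9, 2.8, 118.2]
tcp_rot: [3.138, -0.005, 0.26]
ft_force: [6.0, -7.9, 5.4]
opening: 0.188
grip_force: 30.1
```

```bash
python3 -c "
from plan import *
s=state();print(s['eef_pos'],s['tcp_rot'],s['ft_force'],s['moment'],s['opening'])"
```

```text
[504.88682023   2.84601384 118.24346685] [ 3.13826002 -0.00451887  0.25977808] [ 5.9717641  -7.87534156  5.44451324] [-1.72170899 -0.60460206  0.49170669] 0.18813674641509445
```

Emit:
{"fn": "jog_arm", "kwargs": {
  "motion": [
    [[0,0,0],0.03],
    [[0,0,0],0.05],
    [[0,0,0],0.05]
  ]
}}

```text
t: 45.0
eef_pos: [504.9, 2.8, 118.2]
tcp_rot: [3.138, -0.005, 0.21]
ft_force: [4.7, -9.5, 6.5]
opening: 0.189
grip_force: 30.4
```

```bash
python3 - <<'E'
from plan import *
s=state();print(s['eef_pos'],s['tcp_rot'],s['ft_force'],s['moment'],s['opening'])
cs=read_camera("scene")
a=cv2.resize(cs["img"][160:292,225:390],None,fx=4.5,fy=4.5,interpolation=cv2.INTER_CUBIC)
c,sn=np.cos(.068),np.sin(.068)
cv2.imwrite("pics/p2.png",a)
E
```

```text
[504.91079784   2.80180174 118.23394078] [ 3.13830022 -0.00466832  0.21029125] [ 4.72208154 -9.53284572  6.50677635] [-1.74046655 -0.61301344  0.73852716] 0.18914415430884782
```

View pics/p2.png

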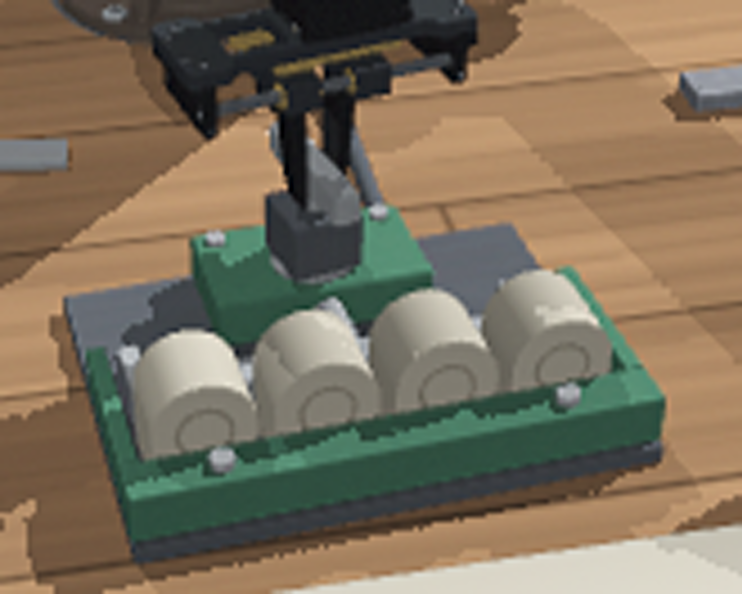

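Emit:
{"fn": "jog_arm", "kwargs": {
  "motion": [
    [[0,0,0],0.03],
    [[0,0,0],0.05],
    [[0,0,0],0.05]
  ]
}}

```text
t: 45.35
eef_pos: [505.2, 2.9, 118.3]
tcp_rot: [3.139, -0.006, 0.16]
ft_force: [6.5, -7.2, 5.7]
opening: 0.195
grip_force: 31.2
```

```bash
python3 -c "
from plan import *
s=state();print(s['eef_pos'],s['tcp_rot'],s['ft_force'],s['moment'],s['opening'])"
```

```text
[505.18866147   2.8979797  118.30791459] [ 3.13850973 -0.00554481  0.16043475] [ 6.49884735 -7.24456481  5.72351259] [-1.41921742 -0.91241239  0.87893001] 0.19487867327610295
```

Emit:
{"fn": "jog_arm", "kwargs": {
  "motion": [
    [[0,0,0],0.03],
    [[0,0,0],0.03]
  ]
}}

```text
t: 45.55
eef_pos: [505.3, 2.9, 118.3]
tcp_rot: [3.139, -0.006, 0.13]
ft_force: [6.3, -5.8, 4.4]
opening: 0.201
grip_force: 32.3
```

```bash
python3 -c "
from plan import *
s=state();print(s['eef_pos'],s['tcp_rot'],s['ft_force'],s['moment'],s['opening'])"
```

```text
[505.29255361   2.9438509  118.32331902] [ 3.1386091  -0.00589893  0.13049549] [ 6.34411965 -5.83101403  4.40863113] [-1.27803405 -1.0616591   1.01612362] 0.20111492692066107
```

Emit:
{"fn": "jog_arm", "kwargs": {
  "motion": [
    [[0,0,0],0.03],
    [[0,0,0],0.03]
  ]
}}

```text
t: 45.75
eef_pos: [505.6, 3.0, 118.4]
tcp_rot: [3.139, -0.007, 0.1]
ft_force: [9.4, -6.4, 5.2]
opening: 0.201
grip_force: 32.2
```

```bash
python3 -c "
from plan import *
s=state();print(s['eef_pos'],s['tcp_rot'],s['ft_force'],s['moment'],s['opening'])"
```

```text
[505.6365231    3.02064422 118.39244011] [ 3.13886065 -0.00686621  0.10014028] [ 9.41564301 -6.36074828  5.22856291] [-0.98557548 -1.32005194  0.91403776] 0.20124741547052394
```

Emit:
{"fn": "jog_arm", "kwargs": {
  "motion": [
    [[0,0,0],-0.04],
    [[0,0,0],-0.08],
    [[0,0,0],-0.12],
    [[0,0,0],-0.12]
  ]
}}

```text
t: 46.15
eef_pos: [505.0, 2.8, 118.3]
tcp_rot: [3.139, -0.005, 0.221]
ft_force: [4.6, -8.8, 6.9]
opening: 0.186
grip_force: 29.8
```

```bash
python3 -c "
from plan import *
s=state();print(s['eef_pos'],s['tcp_rot'],s['ft_force'],s['moment'],s['opening'])"
```

```text
[505.03423964   2.82602884 118.28791918] [ 3.1385558  -0.00503167  0.22090477] [ 4.62077441 -8.76633892  6.88036775] [-1.72496479 -0.68147821  0.15374477] 0.18644970358706195
```

Emit:
{"fn": "jog_arm", "kwargs": {
  "motion": [
    [[0.2,0.7,-0.5],-0.05],
    [[0.4,1.2,-1],-0.1],
    [[0.4,1.2,-1],-0.1]
  ]
}}

```text
t: 46.45
eef_pos: [504.4, 2.6, 118.4]
tcp_rot: [3.141, -0.002, 0.319]
ft_force: [4.9, -0.8, -1.9]
opening: 0.19
grip_force: 29.9
```

```bash
python3 -c "
from plan import *
s=state();print(s['eef_pos'],s['tcp_rot'],s['ft_force'],s['moment'],s['opening'])"
```

```text
[504.44961007   2.63529251 118.4165253 ] [ 3.14065276e+00 -2.15376467e-03  3.19342440e-01] [ 4.89345303 -0.82243859 -1.94094841] [-0.15549218 -0.79192404  0.02807792] 0.1896181165084629
```

Emit:
{"fn": "jog_arm", "kwargs": {
  "motion": [
    [[0,0,-4],0],
    [[0,0,-9],0],
    [[0,0,-14],0],
    [[0,0,-14],0]
  ]
}}

```text
t: 46.85
eef_pos: [504.2, 2.9, 132.6]
tcp_rot: [3.141, -0.002, 0.317]
ft_force: [3.9, 1.0, -1.2]
opening: 0.186
grip_force: 29.9
```

```bash
python3 -c "
from plan import *
s=state();print(s['eef_pos'],s['tcp_rot'],s['ft_force'],s['moment'],s['opening'])"
```

```text
[504.17485436   2.87917612 132.63967842] [ 3.14096525e+00 -1.73048420e-03  3.17392546e-01] [ 3.88857191  1.01794172 -1.15076768] [ 0.01026844 -0.84880234  0.02319093] 0.18638452518717882
```

Emit:
{"fn": "jog_arm", "kwargs": {
  "motion": [
    [[0,0,-10],0],
    [[0,0,-25],0],
    [[0,0,-45],0],
    [[0,0,-50],0],
    [[0,0,-50],0]
  ]
}}

```text
t: 47.35
eef_pos: [503.2, 2.9, 182.3]
tcp_rot: [-3.142, -0.0, 0.318]
ft_force: [0.0, -0.1, -2.8]
opening: 0.19
grip_force: 30.0
```

```bash
python3 - <<'E'
from plan import *
ct=read_camera("top")
for d in cut_out("tray",ct)[:2]:
    yy,xx=np.nonzero(d["region"]);rc=cv2.minAreaRect(np.c_[xx,yy].astype(np.float32));print(d["p"],rc,back(ct,[rc[0]],20)[0])
h=cv2.cvtColor(ct["img"],cv2.COLOR_BGR2HSV)
plan([(440,-200,180,.6,40),(415,-375,170,.875,40),(415,-375,170,.875)])
cs=read_camera("scene")
cv2.imwrite("pics/p3.png",cv2.resize(cs["img"][190:292,225:390],None,fx=4.8,fy=4.8,interpolation=cv2.INTER_CUBIC))
E
```

```text
0.88 ((374.89190673828125, 233.35134887695312), (39.45575714111328, 39.78455352783203), 80.53767395019531) [ 416.64245828 -374.51693887   20.        ]
[[[-21,29,0.2],-0.05],[[-41,58,0.5],-0.09],[[-62,87,0.7],-0.14],[[-82,115,0.9],-0.19],[[-103,144,1.2],-0.23]]
[[[-26,24,0.2],-0.05],[[-49,51,2.2],-0.11],[[-71,78,4.2],-0.16],[[-94,105,6],-0.22],[[-116,133,8],-0.27]]
[[[-29,20,2.2],-0.06],[[-29,20,2.2],-0.06]]
end [415.34, -374.89, 170.02, 0.88]
```

View pics/p3.png

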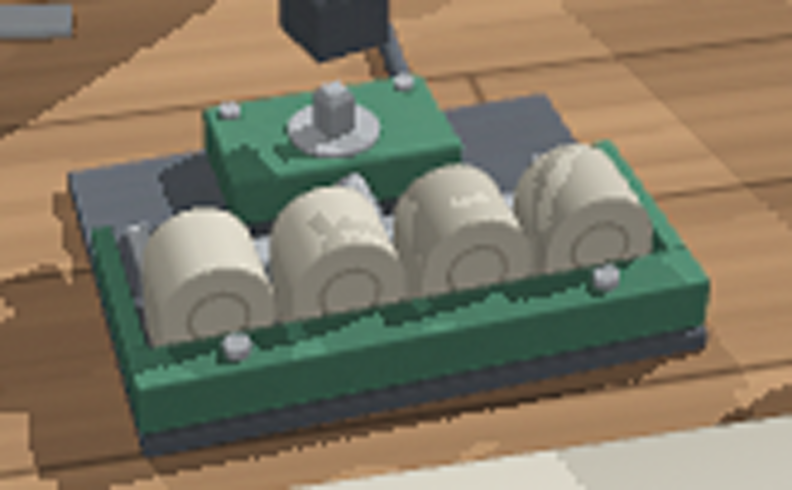

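Emit:
{"fn": "jog_arm", "kwargs": {
  "motion": [
    [[-21,29,0],-0.05],
    [[-41,58,0],-0.09],
    [[-62,87,0],-0.14],
    [[-82,115,0],-0.19],
    [[-103,144,0],-0.23]
  ]
}}

```text
t: 48.0
eef_pos: [450.0, -167.2, 181.4]
tcp_rot: [-3.14, 0.001, 0.551]
ft_force: [-0.5, -0.4, -3.5]
opening: 0.187
grip_force: 30.0
```

Emit:
{"fn": "jog_arm", "kwargs": {
  "motion": [
    [[-26,24,0],-0.05],
    [[-49,51,2],-0.11],
    [[-71,78,4],-0.16],
    [[-94,105,6],-0.22],
    [[-116,133,8],-0.27]
  ]
}}

```text
t: 48.5
eef_pos: [420.4, -341.3, 173.1]
tcp_rot: [-3.14, -0.0, 0.821]
ft_force: [1.2, 0.6, -3.3]
opening: 0.19
grip_force: 30.0
```

Emit:
{"fn": "jog_arm", "kwargs": {
  "motion": [
    [[-29,20,2],-0.06],
    [[-29,20,2],-0.06],
    [[-29,20,20],-0.06],
    [[-29,20,40],-0.06],
    [[-29,20,60],-0.06]
  ]
}}

```text
t: 49.0
eef_pos: [415.7, -374.3, 112.8]
tcp_rot: [-3.14, -0.0, 0.878]
ft_force: [-0.3, 0.9, -3.7]
opening: 0.187
grip_force: 30.0
```

Emit:
{"fn": "jog_arm", "kwargs": {
  "motion": [
    [[0,0,10],0],
    [[0,0,20],0],
    [[0,0,26],0],
    [[0,0,26],0]
  ]
}}

```text
t: 49.4
eef_pos: [416.0, -374.8, 87.7]
tcp_rot: [-3.141, -0.0, 0.879]
ft_force: [0.4, 0.7, -2.8]
opening: 0.186
grip_force: 30.0
```

```bash
python3 -c "
from plan import *
s=state();print(s['t'],s['eef_pos'],s['tcp_rot'],s['ft_force'],s['moment'],s['opening'])"
```

```text
49.4 [ 415.9886716  -374.77951446   87.68955486] [-3.14068944e+00 -2.43118236e-04  8.78792634e-01] [ 0.35737029  0.70770681 -2.83890016] [-0.0653044   0.10404278 -0.02291325] 0.18596405223387746
```

Foot expected to touch at about TCP z = 75.5–76.

Emit:
{"fn": "jog_arm", "kwargs": {
  "motion": [
    [[0,0,4],0],
    [[0,0,7],0],
    [[0,0,9],0],
    [[0,0,10],0],
    [[0,0,10.5],0]
  ]
}}

```text
t: 49.9
eef_pos: [416.1, -375.0, 77.7]
tcp_rot: [3.142, -0.0, 0.879]
ft_force: [0.4, 0.6, -4.1]
opening: 0.188
grip_force: 30.0
```

Emit:
{"fn": "jog_arm", "kwargs": {
  "motion": [
    [[0,0,0.5],0],
    [[0,0,1],0],
    [[0,0,1],0]
  ]
}}

```text
t: 50.2
eef_pos: [416.0, -375.0, 76.7]
tcp_rot: [-3.142, -0.0, 0.879]
ft_force: [-0.3, 0.3, -3.6]
opening: 0.184
grip_force: 30.0
```

Emit:
{"fn": "jog_arm", "kwargs": {
  "motion": [
    [[0,0,0.4],0],
    [[0,0,0.8],0],
    [[0,0,0.8],0]
  ]
}}

```text
t: 50.5
eef_pos: [416.2, -375.0, 76.4]
tcp_rot: [3.141, -0.0, 0.879]
ft_force: [-0.2, 1.5, 5.3]
opening: 0.189
grip_force: 30.0
```

Touching; release, lift clear and check.

Emit:
{"fn": "jog_arm", "kwargs": {
  "motion": [
    [[0,0,-0.3],0],
    [[0,0,-0.3],0],
    [[0,0,-0.3],0],
    [[0,0,-0.3],0],
    [[0,0,-0.3],0]
  ],
  "grip": 0
}}

```text
t: 51.0
eef_pos: [416.1, -375.0, 76.1]
tcp_rot: [3.142, -0.0, 0.879]
ft_force: [-0.5, -0.5, 0.7]
opening: 0.552
grip_force: 0.0
```

Emit:
{"fn": "jog_arm", "kwargs": {
  "motion": [
    [[0,0,-5],0],
    [[0,0,-20],0],
    [[0,0,-50],0],
    [[0,0,-90],0],
    [[0,0,-130],0]
  ]
}}

```text
t: 51.5
eef_pos: [415.9, -374.8, 207.8]
tcp_rot: [-3.141, -0.0, 0.879]
ft_force: [0.3, -0.7, 0.8]
opening: 0.965
grip_force: 0.0
```

Emit:
{"fn": "jog_arm", "kwargs": {
  "motion": [
    [[0,0,0],0],
    [[0,0,0],0],
    [[0,0,0],0]
  ]
}}

```text
t: 51.8
eef_pos: [415.7, -374.6, 205.3]
tcp_rot: [-3.14, -0.0, 0.879]
ft_force: [-0.9, -0.2, 0.0]
opening: 1.001
grip_force: 0.0
```

```bash
python3 - <<'E'
from stones import *
from jigp import *
ct=read_camera("top");cs=read_camera("scene")
m=stonemask(ct)
# per stone: fit x,y,yaw on top view with hue-based mask (beige vs blue-grey steel)
h=cv2.cvtColor(ct["img"],cv2.COLOR_BGR2HSV);mm=((h[...,1]<100)&(h[...,0]>20)&(h[...,0]<45)&(h[...,2]>70)).astype(float)
for y in(-105,-35,35,105):
    p=jp(25,y);o=[(ct,mm,win(ct,p,75,33))]
    q=fit(o,STONE,[*p,.068]).x;d=R.from_euler('z',-J[2]).apply([q[0]-J[0],q[1]-J[1],0])
    print(y,np.round(d[:2],1),round(((q[2]-J[2]+1.57)%np.pi)-1.57,3))
print("handle",handle([cs],(416,-375,.88),6))
r=lambda a,k:cv2.resize(a,None,fx=k,fy=k,interpolation=cv2.INTER_CUBIC)
a=r(ct["img"][140:235,205:315],3.6);b=r(cs["img"][190:290,90:250],2.5)
c=r(cs["img"][170:290,230:490],3.0)[:,:]
o=np.zeros((600,800,3),np.uint8);A=a[:240];o[:min(240,a.shape[0]),:a.shape[1]]=A;o[:240,400:]=b[:240,:400];o[242:598,:780]=c[:356]
for y in(-135,135):
  for xj in(0,):
    u=((proj(ct,[*jp(xj,y),44])-[205,140]+.5)*3.6)[0].astype(int);cv2.circle(o,tuple(u),3,(0,0,255),1)
    u=((proj(cs,[*jp(xj,y),44])-[230,170]+.5)*3)[0].astype(int)+[0,242];cv2.circle(o,tuple(u),3,(0,0,255),1)
cv2.imwrite("pics/f1.png",o)
E
```

```text
-105 [  30.1 -105.6] 0.044
-35 [ 29.6 -34.3] 0.034
35 [30.6 36.3] -0.067
105 [ 28.8 107. ] -0.072
handle [416.77, -376.294, 3.982, np.float64(0.448)]
```

View pics/f1.png

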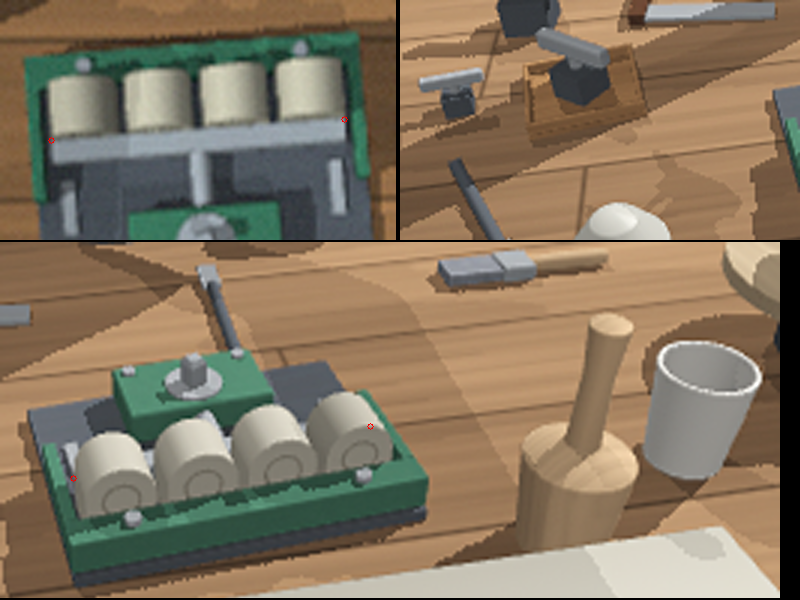

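```bash
python3 -c "
from cell import *
print(job_done())"
```

```text
the job is handed in; nothing more can be done
None
```

I handed the job in at about 52 s of the 210 s. The last pictures show all four plaques upright, with the jaw closed on them against the fence. The T-handle is back upright in its tray, and the mallet and pot are still standing. I judged the clamping from about 1 Nm of turning resistance and from the jaw's place in the picture; `job_done()` returned no verdict.

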